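# Pack the last two cells into a seven-cell lamp housing

### The arm

A 7-joint arm with a two-finger parallel gripper is mounted at the origin on the work surface; the furniture and walls round the work are solid. World frame = base frame: x ahead of the robot, y to its left, z up, the work surface at z = 0. Lengths are in mm, angles in rad, forces in N, time in s.
With the tool pointing down it reaches from about 350 to 900 mm from the base axis. Payload 19.9 kg.
Tool frame: the origin (TCP) lies midway between the tips of the shut fingers; the grasp point (between the pads) lies 19 mm behind it (tcp_to_grasp is the distance from the TCP to the grasp point, in mm); z points along the fingers, y is the line along which they close (so a half turn about z gives the same grasp; the last joint's range is limited). The gripper opens to 85 mm and grips with 20 to 120 N. Pads are 22 mm wide; open, the fingers measure 114 mm over their backs; the gripper's body (76 mm by 85 mm) begins 54 mm behind the grasp point. The pads swing forward as they close: fully open they stand 13 mm farther back than shut.
Start: joints at [1.073, 0.417, -0.01, 1.614, 0.005, 1.111, -0.053], TCP at [275.103, -561.174, 203.96] pointing down, gripper open.
Joint ranges: [-2.81, 2.81], [-0.39, 2.02], [-1.27, 1.25], [0.06, 2.57], [-1.19, 4.33], [0.19, 2], [-2.82, 2.82]. Speed limits (rad/s): [1.89, 1.89, 2.39, 2.39, 3.01, 3.01, 3.01].

### API

Orientations are given as a rotation vector (axis times angle).
In Python, from rig import * gives the robot as it stands. The module is installed in compiled form; this text tells all that it offers.
- The arm moves only by the tool apply_moves, never from a script. Its argument "steps" is one flat list of numbers, 7 for each row, row after row: the shift along the tool's x, y, z normalised to -1 to 1, where 1 is 100 mm, then the turn, a rotation vector about the tool's x, y, z normalised to -1 to 1, where 1 is 120 degrees, then the opening, from 0 (shut) to 1 (fully open). In form: [tx, ty, tz, wx, wy, wz, grip, tx, ty, tz, wx, wy, wz, grip, ...]. A call has 1 to 20 rows; each row is the pose to reach, as a shift and turn from the pose commanded when the call began, along the tool's axes at that moment; what a row does not reach only later rows make up. A row lasts 1/10 s, in which the tool goes at most 50 mm and 8.59 degrees, less where a joint would pass 70% of its speed; a pose out of reach is approached as far as the arm can. A call with a number of a shift or a turn outside -1 to 1 is refused whole. A call with a gripper value outside its range is refused whole. The fingers move at their own pace and stop on an object; "squeeze" is the grip in N (left out, the last holds). Time passes only in rows, so rows that repeat a pose let the fingers close. It gives the time, the measured TCP pose, the force, the opening and the grip force at its end, in the units of the state.
- state(): the state, without advancing time (a new reading comes with each control period).
- get_image(name): name is "scene" or "top" or "wrist"; returns a dict with "image" (384x512x3 uint8, blue, green, red), "fx", "fy", "cx", "cy" (pixels), "D" ([k1, k2, p1, p2, k3] as OpenCV has them; the pictures are not rectified), "rvec" (rotation vector, rad) and "tvec" (3), from world to camera coordinates, as OpenCV has them. Camera axes: x right, y down, z forward; pixel columns grow to the right and rows downward; lengths in mm; the calibration is good to about 2 mm. A picture is of the moment at which its call begins. There is no depth.
- finish_job(): hands the job in; it is judged then, once.
The state is a dict: "time_s": time; "qpos": joint angles; "qd": joint speeds; "joint_torque": joint torques, N m; "tool_pos": TCP position; "tool_rot": TCP orientation; "contact_force": force on the tool from outside, world axes, zero at the start; "moment": the same for the moment, N m; "width": opening from 0.0 (shut) to 1.0 (fully open); "finger_force": force on a finger pad.
Only numpy, scipy, OpenCV 4.12 (cv2) and the standard library are available. Lean on these libraries where they do the work, as an engineer would, in place of code of your own. Each camera call takes 0.05 s, during which the arm holds its last target. There are 200 camera calls.

### The job

Complete the lamp's seven-cell pack: take the two long cells out of the sloping charger and pack them button end up into the round housing with the five already there, easing those together where they have drifted into the space, until all seven stand upright and fully down on the housing floor. Lower the cells in rather than letting them fall, leave the short cell seated in the charger and do not push the other things on the bench about.

Things in the scene. Friction and masses are not known exactly. Their poses are not given: they have to be found in the camera images.
- housing: Round open aluminium cell housing standing on a square foot (100 x 100 x 8 mm, screw heads 4.5 mm above it at the corners) that is screwed to the bench; it cannot move. Origin at the centre of its underside, z up. Inner diameter 81 mm, wall 4.5 mm, rim 54 mm above the bench. A black terminal block on the outside reaches 57 mm from the axis and 33 mm up.
- housing_floor (a point): Centre of the housing's flat inner floor, on its axis, 8 mm above the bench and 46 mm below the rim. Seven 26 mm cells fit as one in the middle and six round it, with 3 mm to spare across the diameter.
- cell_in_1: Long cell standing in the middle of the housing: grey cylinder, 26 mm diameter, 65 mm long (with the flat button, 10 mm wide and 1 mm high, on its top), 90 g. Origin at the centre of its flat lower end, z along the axis to the button end. The lower edge is bevelled 2.5 mm. It stands loose and slides on the housing floor when pushed; its top is 19 mm above the rim.
- cell_in_2: Long cell like cell_in_1 at one end of the row of four (2, 3, 4, 5) in the outer ring of the housing, next to cell_in_3. The four stand loose, some 3 mm apart, so the space between cell_in_2 and cell_in_5 is at first too narrow for two more cells; pushed together they leave enough.
- cell_in_3: Long cell like cell_in_1, second in the outer row. The cells' sleeves are smooth: pushing the whole row along the wall takes 3 to 10 N.
- cell_in_4: Long cell like cell_in_1, third in the outer row.
- cell_in_5: Long cell like cell_in_1, at the other end of the outer row.
- charger: Grey and black charger, fixed to the bench, 89 mm deep (x), 182 wide (y), 75 high at the back. Origin at the centre of its underside, low front towards its own -x. Three round pockets side by side along y, 52 mm apart, 27.5 mm diameter, 28 mm deep, are bored square to its sloping deck: their axes lean 30 degrees from vertical, mouths towards the front. Which cell is in which pocket varies.
- cell_a: Long cell (26 mm diameter, 65 mm long, like cell_in_1) loose in a charger pocket, leaning 30 degrees from vertical, button end up and towards the charger's front; 37 mm of it stand out of the deck. Origin at the centre of its lower end (on the pocket's floor), z along its axis to the button end.
- cell_b: The second long cell in the charger, the same as cell_a.
- cell_short: A short cell of another type, 26 mm diameter but 50 mm long, in the third charger pocket; it stays there. Origin and axes as for cell_a.
- elec_tape: Roll of black insulating tape lying flat, 53 mm diameter, 19 mm high; origin at the centre of its underside. A bystander.
- spark_plug: Spark plug lying on the bench between the charger and the housing, 66 mm long, 21 mm thick; origin under its middle. A bystander.
- bearing: Ball bearing lying flat, 42 mm diameter, 15 mm high, does not move; origin at the centre of its underside. A bystander.
- marker: Marker pen lying on the bench, 135 mm long, 17 mm thick; origin under its middle. A bystander.
- tape_measure: Black tape measure, 71 x 82 x 33 mm, does not move; origin at the centre of its underside. A bystander.
Not all that is in view belongs to the job. What is shaped like the cell_a but green is not meant.

How it is judged (in metres and radians):
At the end, for the whole second after the job is handed in: All seven long cells stand in the housing: each one's lower end within 3 mm of the height of the inner floor and its axis within 31 mm of the housing's axis, button end up and within 0.10 rad of vertical, at rest; the short cell is within 8 mm of where it was in its charger pocket (z of cell_in_1 in the frame of housing_floor between -0.003 and 0.003 m and horizontal distance between each of cell_in_1, cell_in_2, cell_in_3, cell_in_4, cell_in_5, cell_a, cell_b and housing_floor below 0.031 m and angle between each of cell_in_1, cell_in_2, cell_in_3, cell_in_4, cell_in_5, cell_a, cell_b's own z axis and vertical below 0.1 rad and linear speed of each of cell_in_1, cell_in_2, cell_in_3, cell_in_4, cell_in_5, cell_a, cell_b below 0.02 m/s and z of cell_in_2 in the frame of housing_floor between -0.003 and 0.003 m and z of cell_in_3 in the frame of housing_floor between -0.003 and 0.003 m and z of cell_in_4 in the frame of housing_floor between -0.003 and 0.003 m and z of cell_in_5 in the frame of housing_floor between -0.003 and 0.003 m and z of cell_a in the frame of housing_floor between -0.003 and 0.003 m and z of cell_b in the frame of housing_floor between -0.003 and 0.003 m and distance of cell_short from where it was at the start of the episode below 0.008 m); the robot touches nothing.
It fails at once if a cell is let fall from a height (it moves free of the fingers at over 0.9 m/s) ((linear speed of cell_a above 0.9 m/s and contact force between the fingers and cell_a below 0.2 N) or (linear speed of cell_b above 0.9 m/s and contact force between the fingers and cell_b below 0.2 N)).
It fails at once if a bystander (insulating tape, spark plug, marker) is pushed more than 30 mm (distance of any of elec_tape, spark_plug, marker from where it was at the start of the episode above 0.03 m).
It also fails if it takes over 58 s, if anything falls off the work surface, if the arm or the gripper's body presses on something with over 40 N, if the wrist force passes 120 N, or if a joint passes its speed limit or range.

## Working session

There is one attempt and no reset: what is moved stays moved. The work goes in short steps, Python scripts to look and compute and a tool call to move; the robot and the scene stay as the last step left them, time stands still between calls to the robot, and variables do not carry over. Pictures are saved under pics/ and viewed, at most 10 in all, crops included, and the job is handed in when it is done.

Besides the shell and the picture viewer there is one more tool, called after "Request:" in YAML: its name, and indented under it one key for each argument. apply_moves: Moves the arm, as the interface text tells. Scaled input: -1 to 1 covers 100 mm each way for a shift and 120 degrees each way for a turn. Its arguments: {"type":"object","properties":{"steps":{"type":"array"},"squeeze":{"type":"number"}},"required":["steps"]}

```bash
mkdir -p pics; cat > h.py <<'E'
import numpy as np, cv2
from rig import *
from scipy.spatial.transform import Rotation as R
def ray(c,uv):
    K=np.array([[c['fx'],0,c['cx']],[0,c['fy'],c['cy']],[0,0,1]]);D=np.array(c['D'],float)
    p=cv2.undistortPoints(np.array(uv,float).reshape(-1,1,2),K,D).reshape(-1,2)
    Rm=cv2.Rodrigues(np.array(c['rvec'],float))[0];t=np.array(c['tvec'],float).ravel()
    d=np.c_[p,np.ones(len(p))]@Rm
    return -Rm.T@t,d
def plane(c,uv,z):
    o,d=ray(c,uv); return o+d*((z-o[2])/d[:,2])[:,None]
def proj(c,P):
    K=np.array([[c['fx'],0,c['cx']],[0,c['fy'],c['cy']],[0,0,1]])
    return cv2.projectPoints(np.array(P,float).reshape(-1,1,3),np.array(c['rvec'],float),np.array(c['tvec'],float),K,np.array(c['D'],float))[0].reshape(-1,2)
import pickle
def snap(n,f=None):
    c=get_image(n); f=f or n; cv2.imwrite(f'pics/{f}.png',c['image']); pickle.dump(c,open(f'pics/{f}.pkl','wb')); return c
def load(f): return pickle.load(open(f'pics/{f}.pkl','rb'))
E
python3 - <<'E'
from h import *
a=snap('scene','s0');b=snap('top','t0');w=snap('wrist','w0')
for c in (a,b,w):
    o,d=ray(c,[[256,192]]);print(o,d,c['fx'])
cv2.imwrite('pics/st0.png',np.hstack([cv2.resize(b['image'],(800,600))]))
print(state())
E
```

```text
[-15.84920144 608.08988316 910.23335126] [[ 0.43560022 -0.5444548  -0.71700999]] 500.1416707601102
[318.47538042 -31.25218061 918.69685063] [[ 0.18763784  0.04089003 -0.98146991]] 381.9781600214653
[ 340.18134972 -528.94318302  373.38697717] [[-0.25704335 -0.12069516 -0.95884345]] 283.3200364008267
{'time_s': 0.15, 'qpos': array([ 1.07348197,  0.41788767, -0.01031005,  1.61402544,  0.00469878,
        1.11065892, -0.05301563]), 'qd': array([-0.00196553, -0.00090216, -0.00027866, -0.00039108,  0.00122507,
        0.00185821, -0.00127303]), 'joint_torque': array([ 1.87718353e-03, -8.64736748e+01,  6.79474901e-01, -4.35051441e+01,
        1.91192207e-02,  5.90310548e-03,  1.24018879e-04]), 'tool_pos': array([ 274.99428688, -560.93918669,  203.47662887]), 'tool_rot': array([-3.05946847e+00, -7.09600186e-01,  4.52103120e-04]), 'contact_force': array([-0.47089119, -0.02783994,  0.55269201]), 'moment': array([-0.03315267,  0.01200101, -0.03141943]), 'finger_force': 0.0, 'width': 1.0029980360000623}
```

View pics/st0.png

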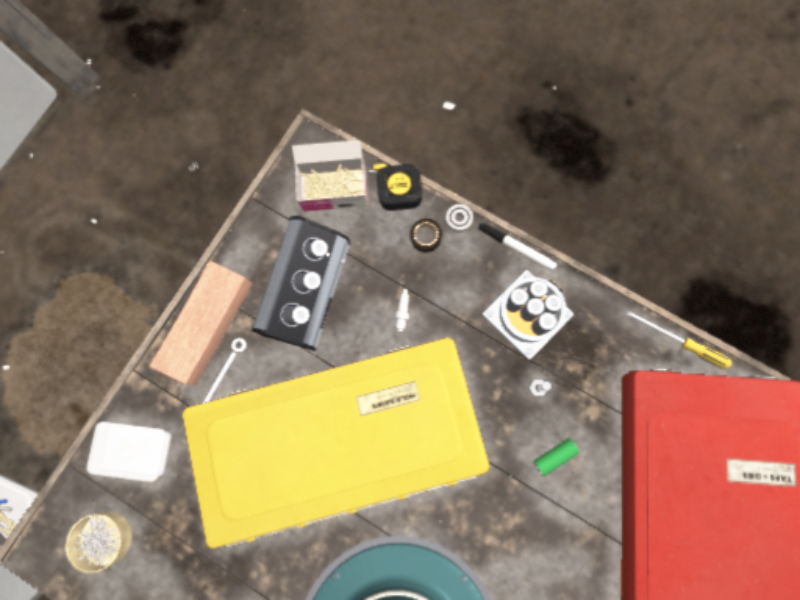

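View pics/s0.png

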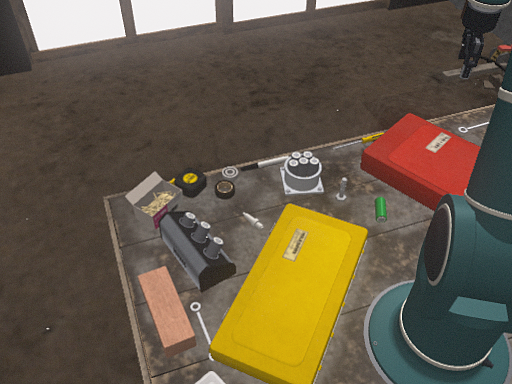

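The top view shows the charger around (303,283) with three cells, and the housing around (530,313) with five cells and a gap facing lower-left (800x600 pixels). The scene view shows the same: charger at (197,240), housing at (302,172).

```bash
python3 - <<'E'
from h import *
t=load('t0');s=load('s0')
I=t['image'];J=s['image']
def cr(I,x,y,w,h,W,H): return cv2.resize(I[y:y+h,x:x+w],(W,H),interpolation=cv2.INTER_CUBIC)
A=cr(I,305,165,70,70,400,300*4//3)[:300*4//3]
m=np.vstack([np.hstack([cr(I,305,170,66,50,400,300),cr(I,158,132,80,100,400,300)]),np.hstack([cr(J,272,145,60,50,400,300),cr(J,155,200,90,95,400,300)])])
cv2.imwrite('pics/c0.png',m)
for n,c,(x,y,w,h) in (('top',t,(305,165,70,70)),('top',t,(158,132,80,100)),('scene',s,(272,145,60,50)),('scene',s,(155,200,90,95))):
    g=cv2.cvtColor(c['image'],cv2.COLOR_BGR2HSV)[y:y+h,x:x+w]
    for th in (190,225):
        M=((g[...,2]>th)&(g[...,1]<50)).astype(np.uint8)
        k,l,st,ce=cv2.connectedComponentsWithStats(M)
        print(n,th,[(st[i,4],round(ce[i][0]+x,1),round(ce[i][1]+y,1)) for i in range(1,k) if st[i,4]>12])
E
```

```text
top 190 [(np.int32(60), np.float64(349.1), np.float64(167.4)), (np.int32(1120), np.float64(338.9), np.float64(199.4)), (np.int32(87), np.float64(342.4), np.float64(195.5))]
top 225 [(np.int32(49), np.float64(349.6), np.float64(167.4)), (np.int32(967), np.float64(338.7), np.float64(199.3)), (np.int32(78), np.float64(342.5), np.float64(195.5))]
top 190 [(np.int32(93), np.float64(204.1), np.float64(158.3)), (np.int32(180), np.float64(211.5), np.float64(173.5)), (np.int32(94), np.float64(199.2), np.float64(179.0)), (np.int32(95), np.float64(192.0), np.float64(201.0))]
top 225 [(np.int32(74), np.float64(204.3), np.float64(158.3)), (np.int32(81), np.float64(199.4), np.float64(179.0)), (np.int32(82), np.float64(192.3), np.float64(201.1))]
scene 190 [(np.int32(32), np.float64(295.9), np.float64(154.7)), (np.int32(25), np.float64(307.4), np.float64(153.7)), (np.int32(125), np.float64(295.1), np.float64(166.9)), (np.int32(25), np.float64(303.4), np.float64(160.2)), (np.int32(33), np.float64(313.8), np.float64(160.5)), (np.int32(29), np.float64(293.0), np.float64(162.8)), (np.int32(139), np.float64(300.2), np.float64(186.1))]
scene 225 []
scene 190 [(np.int32(21), np.float64(204.7), np.float64(225.0)), (np.int32(20), np.float64(217.8), np.float64(240.2))]
scene 225 []
```

View pics/c0.png

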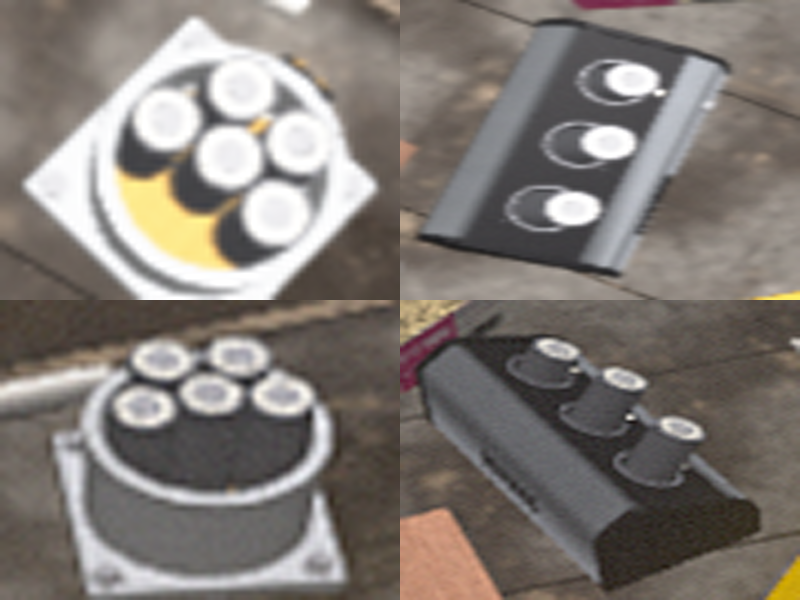

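Crop readout. Housing: the five tops are at about (168,118), (240,87), (298,140), (228,155) and (275,212), with the gap at lower left. Charger: the short cell is the uppermost one in the top view (632,79). The long cells are at (608,143) and (573,209), leaning to the right.

```bash
cat >> h.py <<'E'
def tri(c1,u1,c2,u2):
    o1,d1=ray(c1,[u1]);o2,d2=ray(c2,[u2]);d1=d1[0];d2=d2[0]
    s=np.linalg.lstsq(np.c_[d1,-d2],o2-o1,rcond=None)[0]
    p,q=o1+s[0]*d1,o2+s[1]*d2
    return (p+q)/2,np.linalg.norm(p-q)
E
python3 - <<'E'
from h import *
np.set_printoptions(precision=1,suppress=True)
t=load('t0');s=load('s0')
T=[(204.2,158.3),(199.3,179),(192.2,201)]
S=[(155+(u-400)/4.444,200+(v-300)/3.158) for u,v in ((557,350),(624,380),(682,430))]
for a,b in zip(T,S): print('charger top',tri(t,a,s,b))
H=[(305+u/6.06,170+v/6) for u,v in ((168,118),(240,87),(298,140),(228,155),(275,212))]
print('cells',plane(t,H,72.5))
HS=[(272+u/6.67,145+v/6) for u,v in ((145,107),(162,58),(238,55),(210,93),(283,95))]
for a,b in zip(H,HS): print(tri(t,a,s,b))
# foot corners
F=[(305+u/6.06,170+v/6) for u,v in ((195,18),(25,185),(377,187))]
print('foot',plane(t,F,8))
# pocket circles in deck, charger body corners
C=[(158+(u-400)/5,132+v/3) for u,v in ((545,25),(728,65),(620,272),(420,238))]
print('charger corners z~40',plane(t,C,40))
E
```

```text
charger top (array([557. , 124.8,  73. ]), np.float64(0.8571435452878713))
charger top (array([504.6, 130.8,  86.1]), np.float64(1.9401017946604742))
charger top (array([454.4, 144.2,  85.3]), np.float64(2.3170771937739976))
cells [[ 488.1 -168.4   72.5]
 [ 500.3 -195.2   72.5]
 [ 480.4 -216.    72.5]
 [ 474.3 -190.2   72.5]
 [ 453.1 -206.9   72.5]]
(array([ 488.4, -168.9,   69.8]), np.float64(0.5661267834450697))
(array([ 500.1, -195.3,   72.3]), np.float64(0.4464571845443532))
(array([ 480.2, -216.4,   71.4]), np.float64(0.9139381298491359))
(array([ 474.3, -190.6,   71.1]), np.float64(0.6010230451892795))
(array([ 452.9, -207.4,   71.2]), np.float64(0.8397861721444222))
foot [[ 542.6 -190.3    8. ]
 [ 472.8 -121.8    8. ]
 [ 474.1 -260.6    8. ]]
charger corners z~40 [[611.1 174.9  40. ]
 [578.8  85.   40. ]
 [412.4 128.9  40. ]
 [437.4 223.8  40. ]]
```

```bash
cat >> h.py <<'E'
np.set_printoptions(precision=3,suppress=True)
def down(yaw,tilt=None):
    "tool z down (or along vector tilt), tool y nearest to world yaw (deg)"
    z=np.array([0,0,-1.]) if tilt is None else np.array(tilt)/np.linalg.norm(tilt)
    y=np.array([np.cos(np.radians(yaw)),np.sin(np.radians(yaw)),0]); y-=z*(y@z); y/=np.linalg.norm(y)
    return R.from_matrix(np.c_[np.cross(y,z),y,z])
def plan(targets,start=None):
    "targets: list of (pos,R). prints the scaled chunks"
    if start is None:
        s=state(); start=(np.array(s['tool_pos']),R.from_rotvec(s['tool_rot']))
    p,r=start
    for P,Q in targets:
        P=np.array(P,float); dl=r.inv().apply(P-p); w=(r.inv()*Q).as_rotvec(degrees=True)
        n=int(max(np.ceil(np.abs(dl).max()/100-.005),np.ceil(np.abs(w).max()/100-.005),1))
        for k in range(n):
            q2=r*R.from_rotvec(w/(n-k),degrees=True) ; p2=p+(P-p)/(n-k)
            d=r.inv().apply(p2-p); v=(r.inv()*q2).as_rotvec(degrees=True)
            print('%d/%d'%(k+1,n),np.r_[d/100,v/120].round(3).tolist(),'rows>=',max(np.linalg.norm(d)/50,np.linalg.norm(v)/8.59).round(1),'->',p2.round(0))
            p,r=p2,q2; w=(r.inv()*Q).as_rotvec(degrees=True)
E
python3 - <<'E'
from h import *
plan([((465,-183,200),down(-43))])
w=load('w0')['image'];cv2.imwrite('pics/w0v.png',w)
E
```

```text
1/4 [0.842, -0.639, 0.009, -0.0, -0.0, -0.044] rows>= 2.1 -> [ 322. -466.  203.]
2/4 [0.897, -0.56, 0.009, -0.0, -0.0, -0.044] rows>= 2.1 -> [ 370. -372.  202.]
3/4 [0.944, -0.476, 0.009, -0.0, -0.0, -0.044] rows>= 2.1 -> [ 417. -277.  201.]
4/4 [0.984, -0.388, 0.009, -0.0, -0.0, -0.044] rows>= 2.1 -> [ 465. -183.  200.]
```

View pics/w0v.png

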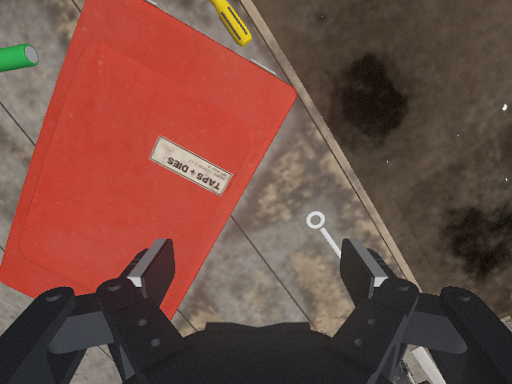

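The wrist view shows a Robotiq-type gripper with fingertips at about (155,270) and (360,270). The red case is behind it. Moving over the housing.

Request:
apply_moves:
  steps: [0.842,-0.639,0.009,0,0,-0.044,1,0.842,-0.639,0.009,0,0,-0.044,1,0.842,-0.639,0.009,0,0,-0.044,1]
  squeeze: 60

```text
time_s: 0.45
tool_pos: [325.9, -461.8, 203.0]
tool_rot: [-3.02, -0.859, -0.002]
contact_force: [0.8, -0.5, 0.3]
width: 1.001
finger_force: 0.0
```

Request:
apply_moves:
  steps: [0.897,-0.56,0.009,0,0,-0.044,1,0.897,-0.56,0.009,0,0,-0.044,1,0.897,-0.56,0.009,0,0,-0.044,1]

```text
time_s: 0.75
tool_pos: [372.8, -367.1, 202.2]
tool_rot: [-2.978, -0.998, -0.002]
contact_force: [-0.2, -0.9, 0.0]
width: 0.998
finger_force: 0.0
```

Request:
apply_moves:
  steps: [0.944,-0.476,0.009,0,0,-0.044,1,0.944,-0.476,0.009,0,0,-0.044,1,0.944,-0.476,0.009,0,0,-0.044,1]

```text
time_s: 1.05
tool_pos: [419.7, -272.6, 201.4]
tool_rot: [-2.929, -1.134, -0.002]
contact_force: [-0.4, -1.0, -0.1]
width: 1.002
finger_force: 0.0
```

Request:
apply_moves:
  steps: [0.984,-0.388,0.009,0,0,-0.044,1,0.984,-0.388,0.009,0,0,-0.044,1,0.984,-0.388,0.009,0,0,-0.044,1,0.984,-0.388,0.009,0,0,-0.044,1]

```text
time_s: 1.45
tool_pos: [464.9, -182.0, 200.3]
tool_rot: [-2.877, -1.262, 0.0]
contact_force: [0.2, -1.6, -0.8]
width: 1.003
finger_force: 0.0
```

```bash
cat >> h.py <<'E'
def white(c,box,lo=150,amin=60):
    "bright, unsaturated round blobs: fitted ellipses"
    x,y,w,h=box; g=cv2.cvtColor(c['image'],cv2.COLOR_BGR2HSV)[y:y+h,x:x+w]
    M=((g[...,2]>lo)&(g[...,1]<50)).astype(np.uint8)
    out=[]
    for ct in cv2.findContours(M,cv2.RETR_LIST,cv2.CHAIN_APPROX_NONE)[0]:
        if len(ct)>=15 and cv2.contourArea(ct)>amin:
            e=cv2.fitEllipse(ct); out.append((round(e[0][0]+x,1),round(e[0][1]+y,1),round(e[1][0],1),round(e[1][1],1),round(cv2.contourArea(ct)/(np.pi*e[1][0]*e[1][1]/4),2)))
    return out
E
python3 - <<'E'
from h import *
w=snap('wrist','w1'); s=state(); print(s['tool_pos'],s['qpos'],s['time_s'])
for L in (170,215,235):
  for e in white(w,(100,0,330,300),L,250): print(L,e, plane(w,[e[:2]],72.5)[0])
print(proj(w,[[473.5,-191,73]]))
E
```

```text
[ 464.287 -183.463  200.236] [ 0.58   0.21  -0.301  1.916  0.073  1.026 -0.499] 1.5
170 (288.5, 190.0, 17.7, 19.0, 0.99) [ 481.29  -215.204   72.5  ]
170 (268.5, 176.6, 17.8, 19.2, 0.99) [ 475.256 -189.191   72.5  ]
170 (290.1, 163.7, 18.5, 19.8, 0.99) [ 501.657 -194.296   72.5  ]
170 (263.9, 152.1, 18.7, 19.9, 0.99) [ 489.438 -166.217   72.5  ]
170 (268.9, 166.2, 79.9, 89.5, 0.36) [ 483.206 -181.007   72.5  ]
170 (327.0, 111.1, 9.1, 104.9, 0.8) [ 565.007 -178.644   72.5  ]
170 (155.4, 46.7, 15.3, 54.6, 0.93) [481.506 -18.588  72.5  ]
215 (264.0, 152.1, 18.0, 18.4, 0.99) [ 489.515 -166.288   72.5  ]
215 (328.1, 109.6, 5.6, 103.3, 0.77) [ 566.775 -178.25    72.5  ]
[[268.431 178.981]]
```

View pics/w1.png

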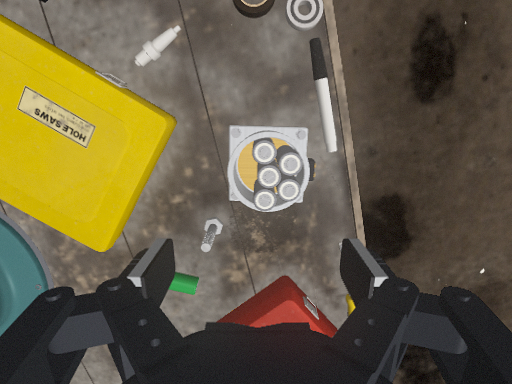

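The wrist view shows the housing at about (269,170). Tops are at (264,152), (290,164), (288,190), (264,200) and centre (268,177), with the free yellow floor on the left. The yellow case corner is at (175,122).

```bash
python3 - <<'E'
from h import *
t=load('t0');s=load('s0')
for a,b in (((452,340),(287,207)),((488,468),(367,230))): print(tri(t,np.array(a)/1.5625,s,b))
C=np.array([474,-190.5])
# pose sequence: fingers straddling the wall, arc 135 -> 89
def P(a,rc,z): a=np.radians(a); return (C[0]+rc*np.cos(a),C[1]+rc*np.sin(a),z)
plan([(P(137,54,100),down(-43)),(P(137,54,22),down(-43)),(P(117,54,22),down(-63)),(P(100,54,22),down(-80)),(P(88,54,22),down(-92))])
E
```

```text
(array([430.445, -72.622,  27.614]), np.float64(3.3602451421145187))
(array([ 245.341, -125.041,   38.815]), np.float64(1.5945947128843871))
1/1 [0.017, -0.421, 1.002, -0.0, 0.0, 0.002] rows>= 2.2 -> [ 435. -154.  100.]
1/1 [0.0, -0.0, 0.78, 0.0, 0.0, -0.0] rows>= 1.6 -> [ 435. -154.   22.]
1/1 [0.185, 0.033, 0.0, -0.0, -0.0, 0.167] rows>= 2.3 -> [ 449. -142.   22.]
1/1 [0.158, 0.024, -0.0, 0.0, 0.0, 0.142] rows>= 2.0 -> [ 465. -137.   22.]
1/1 [0.112, 0.012, 0.0, 0.0, -0.0, 0.1] rows>= 1.4 -> [ 476. -137.   22.]
```

Request:
apply_moves:
  steps: [0.017,-0.421,0.9,0,0,0,0.47,0.017,-0.421,0.9,0,0,0,0.47,0.017,-0.421,1,0,0,0,0.47,0.017,-0.421,1,0,0,0,0.47,0.017,-0.421,1,0,0,0,0.47]

```text
time_s: 2.0
tool_pos: [435.5, -154.6, 101.4]
tool_rot: [2.879, 1.256, 0.001]
contact_force: [0.3, 0.0, 0.2]
width: 0.471
finger_force: 0.0
```

```bash
python3 - <<'E'
from h import *
w=snap('wrist','w2'); s=snap('scene','s2')
print(state()['tool_pos'],state()['width'])
a=cv2.resize(w['image'],(640,480));b=cv2.resize(s['image'][100:220,240:360],(480,480),interpolation=cv2.INTER_CUBIC)
cv2.imwrite('pics/v2.png',cv2.resize(np.hstack([a,b]),(800,343)))
E
```

```text
[ 435.826 -154.297  101.679] 0.47198652420330967
```

View pics/v2.png

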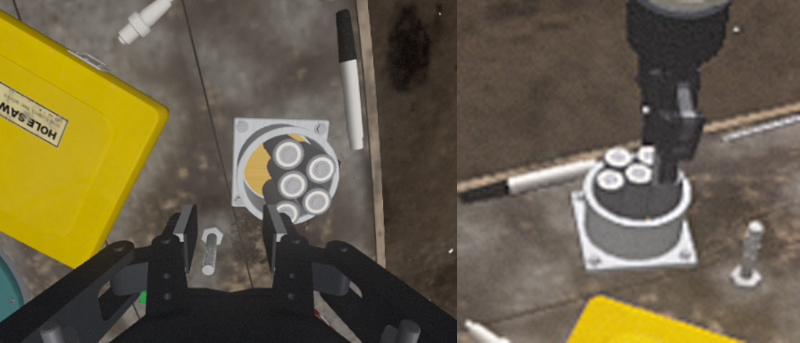

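The wrist view shows the right (inner) fingertip at about (270,235) and the housing at (290,175). A bolt stands at (212,240). Next I check the bolt's distance and the finger projection.

```bash
python3 - <<'E'
from h import *
t=load('t0');w=load('w2');s=load('s2')
print('bolt',plane(t,[(345.6,247.7)],0),plane(w,[(212*1.12,235*1.12),(212*1.12,270*1.12)],10))
k=800/1120*640/512
for z in (100,106): print(proj(w,[[454,-172,z],[459,-177,z],[449,-167,z],[474,-190.5,54]])*k)
for e in white(w,(200,100,200,160),170,250): print(e, plane(w,[e[:2]],72.5)[0])
E
```

```text
bolt [[ 362.946 -208.105    0.   ]] [[ 364.849 -201.081   10.   ]
 [ 330.826 -236.161   10.   ]]
[[263.868 200.308]
 [273.468 200.616]
 [254.243 199.995]
 [287.167 180.292]]
[[264.97  203.626]
 [274.874 203.939]
 [255.04  203.306]
 [287.167 180.292]]
(354.7, 225.8, 23.5, 26.8, 1.0) [ 481.416 -215.252   72.5  ]
(327.4, 207.3, 24.7, 27.5, 1.0) [ 475.432 -189.166   72.5  ]
(359.5, 189.0, 25.4, 28.3, 1.0) [ 501.801 -194.265   72.5  ]
(322.6, 172.5, 26.6, 28.3, 1.0) [ 489.588 -166.074   72.5  ]
(147.2, -28.1, 200.8, 452.9, 0.01) [491.786   5.313  72.5  ]
(318.8, 189.2, 113.1, 125.7, 0.33) [ 479.622 -173.88    72.5  ]
(395.5, 102.0, 6.2, 113.1, 0.5) [ 557.683 -162.036   72.5  ]
```

```bash
python3 - <<'E'
from h import *
w=load('w2'); I=w['image'].copy()
c=I[130:290,190:400]; c=cv2.resize(c,(790,602)[:2],interpolation=cv2.INTER_CUBIC)[:600]
c=np.clip(c.astype(float)*1.8+20,0,255).astype(np.uint8)
for z in (101,107):
  for r in (20,34):
    for t in (-11,11):
      a=np.radians(137);p=np.array([435.8,-154.3])+(r-54)*np.array([np.cos(a),np.sin(a)])+t*np.array([-np.sin(a),np.cos(a)])
      u=(proj(w,[[*p,z]])[0]-[190,130])*[790/210,602/160]; cv2.circle(c,tuple(int(v) for v in u),4,(0,0,255) if z==101 else (0,255,0),-1)
cv2.imwrite('pics/v3.png',c)
E
```

```text
(no output)
```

View pics/v3.png

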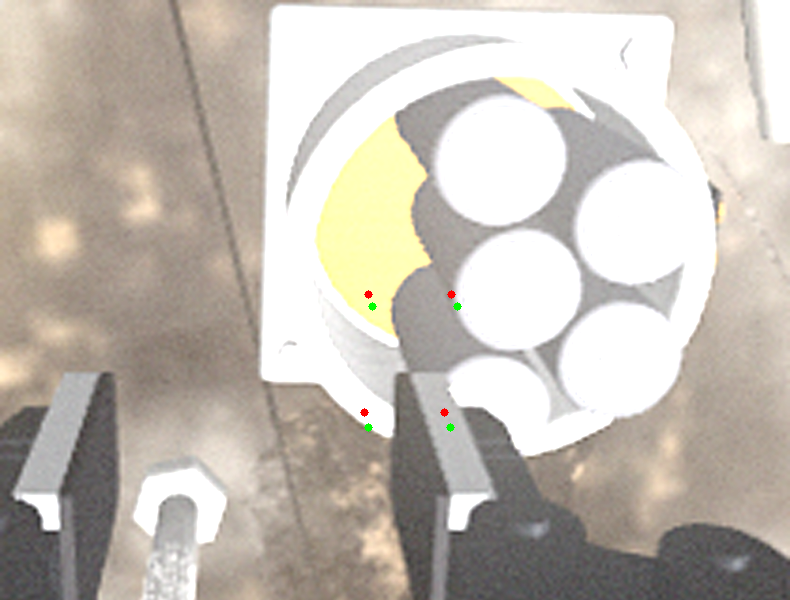

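The crop shows the fingertip's +x side at (398–448, 373). That is about 70 px lower than projected for z≈101, so the tip may sit higher than the TCP. I'll check this against the scene view.

```bash
python3 - <<'E'
from h import *
s=load('s2'); w=load('w2')
for z in (101,107,131): print(z,proj(s,[[454,-172,z],[416,-136,z]]))
# darkest-low edge of finger in scene column range
I=cv2.cvtColor(s['image'],cv2.COLOR_BGR2GRAY)
for v in range(140,172,2): print(v,I[v,296:330:2])
E
```

```text
101 [[306.72  158.902]
 [310.929 173.829]]
107 [[306.946 157.045]
 [311.179 171.97 ]]
131 [[307.87  149.479]
 [312.196 164.394]]
140 [ 73  74  75  80  81  40  54  50  73  66  77 102 172 180  82  79  79]
142 [76 78 77 81 77 46 54 51 49 62 57 53 85 81 58 43 72]
144 [ 80  74  75  79  76  48  48  52  52  50  51  53  64  62  45 128 166]
146 [ 77  82  78  78  66  48  50  54  51  52  54  58  63  57  45 100  77]
148 [78 78 75 76 72 51 52 49 55 55 55 70 65 50 49 95 97]
150 [ 89  88 133 131  85  31  47  52  52  51  50  55  50  53  84 100 109]
152 [213 208 110  63 238 250 218  53  56  50  71  72  62  43  98 102 105]
154 [200 218 223 162 248 188 158  81  53  57  56  57  53  57  97  97  97]
156 [218 237 183  56 141 245 167  99  55  53  52  84  76  90  95  95  94]
158 [122  89 214 239 245 170  81  84  56  59  45  92  88  91  86  88  86]
160 [185  98 240 193 195 247 123  74  52  50  45 180  83  83  89  97  96]
162 [249 122 217 239 228 250 107  71  57  59  58 163 147 121 107 119 120]
164 [254 105  68  79  83  62  97  87  82  79 103  59 238  79  96  93  85]
166 [ 83  75  86  85  84  81  78  80  85  81  84  82 255  79  89  97  87]
168 [ 84  82  84  86  77  83  80  84  86  87  83 102 248  77  71  92  98]
170 [ 83  83  83  83  80  81  82  86  81  80  73 178 241  58  88  73  76]
```

Both views put the fingertips at z≈131–135 while the TCP reads 101. I'll shut the fingers here to see whether this is swing or a tool offset.

Request:
apply_moves:
  steps: [0,0,0,0,0,0,0,0,0,0,0,0,0,0,0,0,0,0,0,0,0,0,0,0,0,0,0,0,0,0,0,0,0,0,0]

```text
time_s: 2.6
tool_pos: [434.7, -153.2, 100.4]
tool_rot: [-2.878, -1.259, 0.0]
contact_force: [1.0, 0.5, -0.3]
width: 0.002
finger_force: 0.0
```

```bash
python3 - <<'E'
from h import *
w=snap('wrist','w3');s=snap('scene','s3')
st=state();print(st['tool_pos'],st['width'])
p=np.array(st['tool_pos'])
for dz in (0,10,20,30): print(dz,'scene',proj(s,[p+[0,0,dz]])[0],'wrist +x edge',proj(w,[p+R.from_rotvec(st['tool_rot']).apply([11,0,0])+[0,0,dz]])[0])
I=cv2.cvtColor(s['image'],cv2.COLOR_BGR2GRAY)
for v in range(146,184,2): print(v,I[v,298:326:2])
W=cv2.cvtColor(w['image'],cv2.COLOR_BGR2GRAY)
for v in range(190,260,4): print(v,W[v,236:278:3])
E
```

```text
[ 434.708 -153.136  100.367] 0.0022003501629062386
0 scene [308.657 166.691] wrist +x edge [256.648 208.954]
10 scene [309.054 163.588] wrist +x edge [256.619 214.607]
20 scene [309.455 160.447] wrist +x edge [256.586 220.93 ]
30 scene [309.861 157.267] wrist +x edge [256.549 228.047]
146 [80 77 79 77 75 49 50 57 52 51 66 76 56 43]
148 [80 71 68 94 93 67 51 54 53 57 60 59 53 85]
150 [ 91 131 133 120  85  95  54  51  48  44  43  53  95 102]
152 [208 108  62 242  96 102  51  66  56 106 107 104  98 100]
154 [221 223 159 255  84  86  56  52  46 104  97  95  94  99]
156 [238 182  61 152  91  85  55  58  53  92  90  94  93  92]
158 [ 89 213 239 249 145  74  46  55  46 193  96  87  87  92]
160 [ 98 238 194 195 222 118 212 182 206 210 234  79  88  88]
162 [125 215 239 228 246 101 186 243 219 241 185 140 118 111]
164 [102  72  79  80  62  81  73  91 137 117  56 237  77  96]
166 [ 78  86  88  80  80  79  86  83  78  79  77 253  82  86]
168 [ 77  80  84  87  83  83  88  87  81  85 104 248  73  78]
170 [ 80  81  83  84  83  84  85  86  89  74 177 240  60  82]
172 [ 85  84  84  84  84  90  90  88
[... 653 characters left out ...]
3  73  76  76  74  79  76  70  82 182 185 189 190 167]
214 [ 71  72  74  76  73  71  71  60  85 186 189 186 188 194]
218 [ 68  71  64  68  66  71  69  77  85 187 190 178 185 192]
222 [ 62  66  61  65  66  68  72  78  79 182 132 115 187 188]
226 [ 68  65  59  66  68  71  69  69  89 181 171 168 165 188]
230 [ 63  66  65  89  93  94  88  48  71  96  96 100 176 183]
234 [67 67 69 94 94 92 73 47 62 95 97 99 80 77]
238 [38 43 37 93 92 93 71 45 58 94 95 98 47 54]
242 [41 42 36 92 90 94 56 41 49 93 95 96 48 51]
246 [59 63 63 92 93 91 56 43 51 95 93 95 75 60]
250 [65 61 69 90 94 92 52 43 49 93 93 95 83 64]
254 [41 42 67 90 89 90 43 37 38 92 91 94 83 47]
258 [34 40 82 90 86 88 38 32 39 89 90 91 88 42]
```

Shut, the tips still appear about 25–31 mm behind the reported TCP in both views. I'll work with tip z ≈ TCP z + 30. I'll use depths that are also safe if the tip were at the TCP, and watch the forces. Reopening, then descending into the gap astride the wall.

Request:
apply_moves:
  steps: [0,0,0,0,0,0,0.47,0,0,0,0,0,0,0.47,0,0,0.1,0,0,0,0.47,0,0,0.2,0,0,0,0.47,0,0,0.3,0,0,0,0.47,0,0,0.4,0,0,0,0.47,0,0,0.5,0,0,0,0.47,0,0,0.5,0,0,0,0.47]

```text
time_s: 3.5
tool_pos: [434.0, -152.8, 48.9]
tool_rot: [-2.877, -1.258, 0.002]
contact_force: [-0.6, 0.4, 0.4]
width: 0.47
finger_force: 0.0
```

Request:
apply_moves:
  steps: [0,0,0.08,0,0,0,0.47,0,0,0.16,0,0,0,0.47,0,0,0.24,0,0,0,0.47,0,0,0.32,0,0,0,0.47,0,0,0.38,0,0,0,0.47,0,0,0.38,0,0,0,0.47]

```text
time_s: 4.1
tool_pos: [434.3, -153.0, 11.5]
tool_rot: [-2.877, -1.258, 0.002]
contact_force: [-1.1, -0.2, 1.2]
width: 0.467
finger_force: 0.0
```

```bash
python3 - <<'E'
from h import *
w=snap('wrist','w4')
for e in white(w,(180,80,260,190),170,250): print(e, plane(w,[e[:2]],72.5)[0])
C=np.array([474,-190.5])
print(state()['tool_pos'],state()['contact_force'])
def P(a,rc,z): a=np.radians(a); return (C[0]+rc*np.cos(a),C[1]+rc*np.sin(a),z)
plan([(P(117,54,11),down(-63)),(P(100,54,11),down(-80)),(P(88,54,11),down(-92))])
E
```

```text
(381.1, 263.0, 13.4, 48.3, 0.75) [ 479.83  -184.435   72.5  ]
(427.4, 247.5, 28.8, 42.2, 0.9) [ 499.26  -192.417   72.5  ]
(375.0, 220.3, 43.4, 49.6, 1.0) [ 489.682 -166.      72.5  ]
(250.8, 104.3, 153.6, 186.6, 0.11) [483.153 -97.178  72.5  ]
(351.5, 221.0, 159.4, 186.1, 0.36) [ 482.221 -159.472   72.5  ]
[ 434.547 -153.004   12.029] [-0.589 -0.3    0.919]
1/1 [0.179, 0.038, 0.01, -0.0, 0.0, 0.169] rows>= 2.4 -> [ 449. -142.   11.]
1/1 [0.158, 0.024, -0.0, 0.0, 0.0, 0.142] rows>= 2.0 -> [ 465. -137.   11.]
1/1 [0.112, 0.012, -0.0, -0.0, 0.0, 0.1] rows>= 1.4 -> [ 476. -137.   11.]
```

Request:
apply_moves:
  steps: [0.045,0.004,0,0,0,0.042,0.47,0.09,0.012,0,0,0,0.084,0.47,0.135,0.024,0,0,0,0.127,0.47,0.179,0.038,0,0,0,0.169,0.47,0.179,0.038,0,0,0,0.169,0.47]

```text
time_s: 4.65
tool_pos: [450.4, -142.3, 12.7]
tool_rot: [3.055, 0.731, 0.001]
contact_force: [-0.0, 0.2, -0.5]
width: 0.47
finger_force: 0.0
```

Request:
apply_moves:
  steps: [0.04,0.003,0,0,0,0.036,0.47,0.079,0.009,0,0,0,0.071,0.47,0.12,0.016,0,0,0,0.107,0.47,0.158,0.024,0,0,0,0.142,0.47,0.158,0.024,0,0,0,0.142,0.47]

```text
time_s: 5.15
tool_pos: [465.1, -137.5, 12.5]
tool_rot: [3.13, 0.274, 0.0]
contact_force: [0.8, -0.6, 0.7]
width: 0.472
finger_force: 0.1
```

```bash
python3 - <<'E'
from h import *
w=snap('wrist','w5');t=snap('top','t5')
for e in white(w,(150,80,330,200),170,250): print(e, plane(w,[e[:2]],72.5)[0])
print(state()['tool_pos'],state()['contact_force'],state()['width'])
E
```

```text
(375.6, 266.4, 23.7, 43.2, 0.67) [ 479.499 -188.13    72.5  ]
(433.5, 266.6, 29.1, 46.0, 0.95) [ 483.585 -214.711   72.5  ]
(343.0, 229.2, 43.5, 48.1, 1.0) [ 494.504 -168.871   72.5  ]
(404.5, 222.3, 41.2, 49.0, 1.0) [ 502.015 -194.19    72.5  ]
(358.2, 238.8, 170.8, 200.2, 0.24) [ 491.268 -176.559   72.5  ]
(418.2, 98.4, 19.5, 68.0, 0.89) [ 551.213 -183.667   72.5  ]
[ 464.603 -137.643   12.422] [-0.356 -0.239  0.764] 0.47297731772398666
```

Cell 2 moved about 5.6 mm and now touches cell 3. Pushing another 12°.

Request:
apply_moves:
  steps: [0.038,0.002,0,0,0,0.034,0.47,0.075,0.006,0,0,0,0.067,0.47,0.112,0.012,0,0,0,0.1,0.47,0.13,0.015,0,0,0,0.115,0.47,0.13,0.015,0,0,0,0.115,0.47]

```text
time_s: 5.75
tool_pos: [477.8, -136.8, 12.3]
tool_rot: [-3.14, 0.104, 0.0]
contact_force: [-0.3, 0.2, -0.6]
width: 0.464
finger_force: 0.3
```

Request:
apply_moves:
  steps: [-0.1,0.01,0,0,0,-0.09,0.47,-0.1,0.01,0,0,0,-0.09,0.47,-0.1,0.01,-0.5,0,0,-0.09,0.47,-0.1,0.01,-0.99,0,0,-0.09,0.47,-0.1,0.01,-0.99,0,0,-0.09,0.47]

```text
time_s: 6.25
tool_pos: [470.5, -138.1, 116.8]
tool_rot: [3.133, 0.193, 0.012]
contact_force: [-0.2, 0.2, -2.0]
width: 0.469
finger_force: 0.0
```

```bash
python3 - <<'E'
from h import *
st=state();print(st['tool_pos'],st['contact_force'],st['qpos'])
w=snap('wrist','w6');t=snap('top','t6')
for e in white(w,(150,50,330,250),170,250): print(e, plane(w,[e[:2]],72.5)[0])
plan([((480,-140,230),down(-90)),((480,-10,230),down(-100))])
E
```

```text
[ 470.535 -138.139  116.766] [-0.197  0.21  -1.957] [ 0.312  0.288 -0.104  2.027  0.041  0.82  -1.263]
(336.1, 231.2, 21.9, 24.7, 1.0) [ 454.353 -205.639   72.5  ]
(321.5, 204.8, 23.3, 25.6, 1.0) [ 475.557 -189.263   72.5  ]
(354.4, 201.4, 23.0, 25.7, 1.0) [ 481.582 -215.155   72.5  ]
(301.2, 178.3, 24.8, 26.5, 1.0) [ 495.089 -169.436   72.5  ]
(334.2, 173.7, 24.5, 26.5, 0.99) [ 501.889 -194.433   72.5  ]
(325.3, 208.3, 115.2, 141.3, 0.04) [ 473.    -192.876   72.5  ]
(311.0, 183.4, 102.7, 113.1, 0.35) [ 491.982 -177.765   72.5  ]
(328.0, 82.9, 13.0, 127.7, 0.85) [ 567.022 -177.231   72.5  ]
1/2 [0.058, 0.02, -0.588, 0.0, -0.001, 0.029] rows>= 1.2 -> [ 474. -139.  171.]
2/2 [0.059, 0.016, -0.588, 0.0, -0.001, 0.029] rows>= 1.2 -> [ 480. -140.  230.]
1/2 [0.0, -0.65, -0.0, 0.0, 0.0, 0.042] rows>= 1.3 -> [480. -75. 230.]
2/2 [-0.057, -0.648, -0.0, 0.0, 0.0, 0.042] rows>= 1.3 -> [480. -10. 230.]
```

The second push barely moved it: the tip was at z≈44, so the cell probably just leaned and rocked back. I'll redo the push deeper, descending in small steps and checking force.

```bash
python3 - <<'E'
from h import *
C=np.array([474.4,-190.2])
def P(a,rc,z): a=np.radians(a); return (C[0]+rc*np.cos(a),C[1]+rc*np.sin(a),z)
plan([(P(116,54,112),down(-64)),(P(116,54,12),down(-64)),(P(116,54,-14),down(-64)),(P(106,54,-14),down(-74)),(P(96,54,-14),down(-84)),(P(84,54,-14),down(-96))])
E
```

```text
1/1 [-0.179, 0.019, 0.004, 0.001, -0.001, -0.158] rows>= 2.2 -> [ 451. -142.  112.]
1/1 [0.0, 0.0, 1.0, -0.0, 0.0, 0.0] rows>= 2.0 -> [ 451. -142.   12.]
1/1 [-0.0, 0.0, 0.26, -0.0, -0.0, 0.0] rows>= 0.5 -> [ 451. -142.  -14.]
1/1 [0.094, 0.008, -0.0, 0.0, 0.0, 0.083] rows>= 1.2 -> [ 460. -138.  -14.]
1/1 [0.094, 0.008, 0.0, -0.0, -0.0, 0.083] rows>= 1.2 -> [ 469. -136.  -14.]
1/1 [0.112, 0.012, 0.0, 0.0, -0.0, 0.1] rows>= 1.4 -> [ 480. -136.  -14.]
```

Request:
apply_moves:
  steps: [-0.179,0.019,0,0,0,-0.158,0.47,-0.179,0.019,0,0,0,-0.158,0.47,-0.179,0.019,0,0,0,-0.158,0.47,-0.179,0.019,0.3,0,0,-0.158,0.47,-0.179,0.019,0.6,0,0,-0.158,0.47,-0.179,0.019,0.85,0,0,-0.158,0.47,-0.179,0.019,1,0,0,-0.158,0.47,-0.179,0.019,1,0,0,-0.158,0.47]

```text
time_s: 7.15
tool_pos: [448.8, -140.6, 9.1]
tool_rot: [-3.06, -0.7, 0.006]
contact_force: [-0.2, -0.6, 1.0]
width: 0.471
finger_force: 0.0
```

Request:
apply_moves:
  steps: [0,0,0.03,0,0,0,0.47,0,0,0.06,0,0,0,0.47,0,0,0.06,0,0,0,0.47]

```text
time_s: 7.45
tool_pos: [450.5, -141.2, 5.6]
tool_rot: [3.062, 0.703, 0.001]
contact_force: [0.1, -0.3, 0.2]
width: 0.466
finger_force: 0.0
```

Request:
apply_moves:
  steps: [0,0,0.03,0,0,0,0.47,0,0,0.06,0,0,0,0.47,0,0,0.06,0,0,0,0.47]

```text
time_s: 7.75
tool_pos: [452.7, -141.3, 1.0]
tool_rot: [3.06, 0.704, 0.006]
contact_force: [-4.0, 4.3, 32.4]
width: 0.472
finger_force: 15.4
```

Contact at 32 N. Backing off immediately.

Request:
apply_moves:
  steps: [0,0,-0.08,0,0,0,0.47,0,0,-0.08,0,0,0,0.47]

```text
time_s: 7.95
tool_pos: [450.9, -141.3, 8.2]
tool_rot: [3.061, 0.703, 0.002]
contact_force: [0.2, -0.1, -0.8]
width: 0.472
finger_force: 0.0
```

```bash
python3 - <<'E'
from h import *
w=snap('wrist','w7');s=snap('scene','s7')
st=state();print(st['tool_pos'],st['contact_force'],st['finger_force'])
b=cv2.resize(s['image'][120:205,250:350],(588,500),interpolation=cv2.INTER_CUBIC)
a=cv2.resize(w['image'][100:384,120:512],(0,0),fx=0.52,fy=0.52) 
a=cv2.resize(w['image'][130:330,200:400],(0,0),fx=2,fy=2)
m=np.zeros((500,1000,3),np.uint8);m[:,:588]=b;m[:400,590:990]=a
cv2.imwrite('pics/v7.png',cv2.resize(m,(800,400)))
E
```

```text
[ 450.332 -141.257    7.371] [-0.378 -0.641 -0.8  ] 0.0
```

View pics/v7.png

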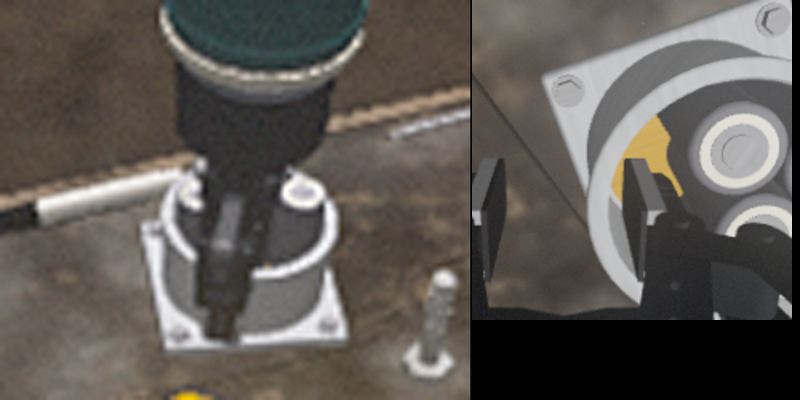

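The scene crop shows the outer fingertip reaching down to about (220,335), near the foot. The wrist crop shows the inner finger inside the wall with its link close to the cell tops.

```bash
python3 - <<'E'
from h import *
s=load('s7');w=load('w7');st=state();p=np.array(st['tool_pos']);r=R.from_rotvec(st['tool_rot'])
print('obs scene ~',250+220/470*100,120+335*85/400)
for z in (8,13,25,38):
  for y in (22,26,30,-22,-26,-30):
    q=p+r.apply([0,y,0]);q[2]=z
    print(z,y,q[:2].round(0),proj(s,[q])[0], 'wrist+x', (proj(w,[q+r.apply([11,0,0])])[0]-[200,130])*1.6+[472,0])
E
```

```text
obs scene ~ 296.8085106382979 191.1875
8 22 [ 460. -161.] [298.982 187.311] wrist+x [618.059 127.271]
8 26 [ 462. -165.] [299.267 186.233] wrist+x [628.059 127.256]
8 30 [ 463. -168.] [299.55  185.159] wrist+x [638.05 127.24]
8 -22 [ 441. -121.] [295.77 199.48] wrist+x [507.798 127.336]
8 -26 [ 439. -118.] [295.47  200.615] wrist+x [497.792 127.333]
8 -30 [ 437. -114.] [295.169 201.755] wrist+x [487.795 127.329]
13 22 [ 460. -161.] [299.14  185.924] wrist+x [619.559 131.674]
13 26 [ 462. -165.] [299.425 184.845] wrist+x [629.83  131.656]
13 30 [ 463. -168.] [299.709 183.771] wrist+x [640.09  131.638]
13 -22 [ 441. -121.] [295.922 198.095] wrist+x [506.304 131.742]
13 -26 [ 439. -118.] [295.622 199.23 ] wrist+x [496.027 131.737]
13 -30 [ 437. -114.] [295.32  200.371] wrist+x [485.76 131.73]
25 22 [ 460. -161.] [299.521 182.561] wrist+x [623.512 143.28 ]
25 26 [ 462. -165.] [299.807 181.482] wrist+x [634.495 143.257]
25 30 [ 463. -168.] [300.092 180.408] wrist+x [645.464 143.23 ]
25 -22 [ 441. -121.] [296.29  194.738] wrist+x [502.366 143.357]
25 -26 [ 439. -118.] [295.989 195.874] wrist+x [491.377 143.347]
25 -30 [ 437. -114.] [295.686 197.015] wrist+x [480.4   143.334]
38 22 [ 460. -161.] [299.94  178.865] wrist+x [628.459 157.822]
38 26 [ 462. -165.] [300.228 177.786] wrist+x [640.333 157.788]
38 30 [ 463. -168.] [300.514 176.711] wrist+x [652.188 157.749]
38 -22 [ 441. -121.] [296.695 191.047] wrist+x [497.438 157.909]
38 -26 [ 439. -118.] [296.392 192.184] wrist+x [485.558 157.89 ]
38 -30 [ 437. -114.] [296.088 193.326] wrist+x [473.693 157.868]
```

The visual offset is confirmed: tips ≈ TCP + 31, and the contact was a finger link resting on the cell tops. Cell 2's side is done. Cell 5 alone has about 3 mm left towards cell 4, so I'll swing round and push that single cell.

```bash
python3 - <<'E'
from h import *
from scipy.optimize import least_squares
A=np.array([[454.353,-205.639],[481.582,-215.155],[495.089,-169.436],[501.889,-194.433]])
r=least_squares(lambda v:np.hypot(*(A-v[:2]).T)-v[2],[474,-190,27]);print(r.x,r.fun)
print(np.degrees(np.arctan2(*(A-r.x[:2]).T[::-1])))
C=np.array([474.4,-190.2])
def P(a,rc,z): a=np.radians(a); return (C[0]+rc*np.cos(a),C[1]+rc*np.sin(a),z)
plan([(P(138,54,9),down(-42)),(P(156,54,9),down(-24)),(P(171,54,9),down(-9))])
E
```

```text
[ 475.433 -188.451   27.269] [-0.069  0.134  0.08  -0.145]
[-140.807  -77.033   44.05   -12.741]
1/1 [-0.2, 0.045, -0.016, 0.0, -0.0, -0.184] rows>= 2.6 -> [ 434. -154.    9.]
1/1 [-0.167, 0.026, 0.0, -0.0, 0.0, -0.15] rows>= 2.1 -> [ 425. -168.    9.]
1/1 [-0.14, 0.018, -0.0, 0.0, -0.0, -0.125] rows>= 1.7 -> [ 421. -182.    9.]
```

Request:
apply_moves:
  steps: [-0.067,0.008,-0.01,0,0,-0.061,0.47,-0.133,0.023,-0.016,0,0,-0.122,0.47,-0.2,0.045,-0.016,0,0,-0.184,0.47,-0.2,0.045,-0.016,0,0,-0.184,0.47]

```text
time_s: 8.45
tool_pos: [433.5, -154.6, 8.6]
tool_rot: [-2.869, -1.278, 0.001]
contact_force: [-0.9, -0.2, -0.0]
width: 0.474
finger_force: 0.0
```

Request:
apply_moves:
  steps: [-0.056,0.004,0,0,0,-0.05,0.47,-0.112,0.014,0,0,0,-0.1,0.47,-0.167,0.026,0,0,0,-0.15,0.47,-0.167,0.026,0,0,0,-0.15,0.47]

```text
time_s: 8.85
tool_pos: [424.8, -168.4, 8.7]
tool_rot: [-2.637, -1.706, 0.0]
contact_force: [0.9, 0.7, 0.9]
width: 0.473
finger_force: 0.0
```

Request:
apply_moves:
  steps: [-0.047,0.004,0,0,0,-0.042,0.47,-0.093,0.01,0,0,0,-0.083,0.47,-0.14,0.018,0,0,0,-0.125,0.47,-0.14,0.018,0,0,0,-0.125,0.47,-0.14,0.018,0,0,0,-0.125,0.47]

```text
time_s: 9.35
tool_pos: [421.1, -181.2, 8.8]
tool_rot: [-2.396, -2.032, -0.0]
contact_force: [-0.2, 0.1, -0.0]
width: 0.469
finger_force: 0.1
```

Request:
apply_moves:
  steps: [0.1,0.01,0,0,0,0.09,0.47,0.1,0.01,0,0,0,0.09,0.47,0.1,0.01,-0.5,0,0,0.09,0.47,0.1,0.01,-1,0,0,0.09,0.47,0.1,0.01,-1,0,0,0.09,0.47]

```text
time_s: 9.85
tool_pos: [426.6, -172.2, 114.2]
tool_rot: [2.569, 1.796, 0.007]
contact_force: [0.3, -0.4, -0.5]
width: 0.472
finger_force: 0.0
```

```bash
cat >> h.py <<'E'
from scipy.optimize import least_squares
def ring(f,box=(100,50,330,250)):
    w=snap('wrist',f); L=[]
    for e in white(w,box,170,250):
        if e[4]>.97 and e[2]/e[3]>.8: L.append(plane(w,[e[:2]],72.5)[0,:2])
    A=np.array(L); A=A[np.hypot(*(A-[475,-189]).T)<45]; o=A[np.hypot(*(A-[475,-189]).T)>12]
    r=least_squares(lambda v:np.hypot(*(o-v[:2]).T)-v[2],[475,-189,27])
    print('centre',r.x,'res',r.fun); print(np.c_[A,np.degrees(np.arctan2(*(A-r.x[:2]).T[::-1]))])
E
python3 - <<'E'
from h import *
st=state();print(st['tool_pos'],st['contact_force'],st['qpos'])
ring('w8')
E
```

```text
[ 426.626 -172.202  114.153] [ 0.31  -0.447 -0.531] [ 0.671  0.263 -0.4    2.09   0.142  0.806 -0.166]
centre [ 474.453 -188.187   27.792] res [-0. -0. -0.]
[[ 481.292 -215.125  -75.755]
 [ 475.379 -189.164  -46.546]
 [ 501.504 -194.561  -13.259]
 [ 494.783 -169.237   42.988]]
```

Cell 5's push shows no adverse forces. Now to a viewing pose over the charger, tilted along the cell axes.

```bash
python3 - <<'E'
from h import *
d=np.array([0.13,0.483,-0.866])
M=np.array([479.5,137.5,85.8])
print(M-80*d)
plan([((440,-80,195),down(-19)),(M-80*d+[0,0,20],down(-15,d)),(M-80*d,down(-15,d))])
E
```

```text
[469.1   98.86 155.08]
1/1 [0.915, -0.174, -0.835, 0.003, 0.0, -0.009] rows>= 2.5 -> [440. -80. 195.]
1/2 [0.893, -0.154, 0.1, 0.004, 0.125, -0.016] rows>= 1.8 -> [455.   9. 185.]
2/2 [0.841, -0.122, 0.329, 0.004, 0.125, -0.016] rows>= 1.8 -> [469.  99. 175.]
1/1 [-0.1, -0.0, 0.173, -0.0, 0.0, -0.0] rows>= 0.4 -> [469.  99. 155.]
```

Request:
apply_moves:
  steps: [0.1,-0.03,-0.4,0,0,0,0.53,0.5,-0.1,-0.7,0,0,0,0.53,0.915,-0.174,-0.835,0.003,0,-0.009,0.53,0.915,-0.174,-0.835,0.003,0,-0.009,0.53]

```text
time_s: 10.3
tool_pos: [439.8, -75.0, 193.9]
tool_rot: [-2.548, -1.831, 0.002]
contact_force: [0.7, -0.4, -0.3]
width: 0.53
finger_force: 0.0
```

Request:
apply_moves:
  steps: [0.446,-0.077,0.05,0.002,0.062,-0.008,0.53,0.893,-0.154,0.1,0.004,0.125,-0.016,0.53,0.893,-0.154,0.1,0.004,0.125,-0.016,0.53]

```text
time_s: 10.6
tool_pos: [451.4, 12.1, 181.1]
tool_rot: [-2.376, -1.757, -0.307]
contact_force: [0.5, -0.7, 0.9]
width: 0.53
finger_force: 0.0
```

Request:
apply_moves:
  steps: [0.42,-0.06,0.16,0.002,0.062,-0.008,0.53,0.841,-0.122,0.329,0.004,0.125,-0.016,0.53,0.8,-0.122,0.48,0.004,0.125,-0.016,0.53,0.8,-0.122,0.48,0.004,0.125,-0.016,0.53]

```text
time_s: 11.0
tool_pos: [464.9, 98.8, 155.0]
tool_rot: [-2.189, -1.677, -0.577]
contact_force: [-0.1, 0.0, -0.4]
width: 0.529
finger_force: 0.0
```

```bash
python3 - <<'E'
from h import *
w=snap('wrist','w9');st=state();print(st['tool_pos'],st['contact_force'],st['qpos'],R.from_rotvec(st['tool_rot']).as_matrix()[:,2])
T=np.array([[454.4,144.2,85.5],[504.6,130.8,86],[557,124.8,73]])
print('pred',proj(w,T))
for L in (150,190): print(L,[e for e in white(w,(60,20,400,330),L,150) if e[4]>.9])
cv2.imwrite('pics/v9.png',w['image'])
E
```

```text
[465.622  98.661 156.186] [-0.561  0.292 -0.426] [ 0.65   0.249 -0.636  2.147 -0.546  0.755  0.17 ] [ 0.121  0.485 -0.866]
pred [[233.439 189.229]
 [290.041 188.93 ]
 [342.205 184.329]]
150 [(291.4, 187.0, 24.0, 25.1, 0.99), (234.3, 186.9, 22.3, 24.0, 0.96), (193.3, 129.7, 14.9, 15.3, 0.99), (71.8, 62.4, 27.7, 89.0, 0.91)]
190 [(291.0, 187.4, 16.2, 16.9, 0.99), (234.0, 187.3, 16.2, 16.9, 0.99), (291.0, 187.4, 20.4, 22.1, 0.99), (233.9, 187.3, 20.4, 21.8, 0.99), (343.4, 182.8, 14.9, 16.5, 0.99), (343.2, 182.7, 19.1, 21.0, 0.99), (193.3, 129.7, 13.2, 14.9, 0.99)]
```

View pics/v9.png

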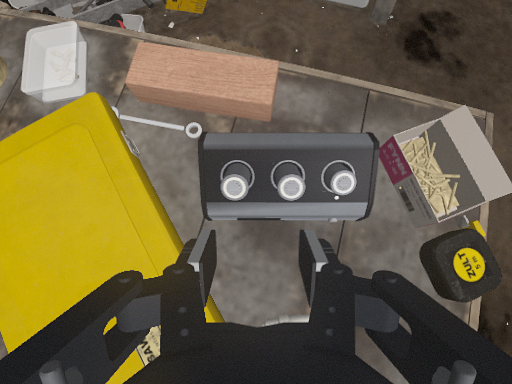

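The wrist view shows the long cells at (234,187) and (291,187) and the short cell at (343,183). This agrees with the triangulation to about 2 mm. The fingertips are at (205,240) and (310,240). Taking the left cell first.

```bash
python3 - <<'E'
from h import *
w=load('w9');d=np.array([0.1294,0.483,-0.866]);T0=np.array([[454.4,144.2,85.5],[504.6,130.8,86]])
o,dr=ray(w,[(233.9,187.3),(291,187.4)])
T=[]
for t0,v in zip(T0,dr): T.append(o+v*((t0-o)@d)/(v@d))
T=np.array(T);print(T, T[1]-T[0],np.linalg.norm(T[1]-T[0]))
np.save('T.npy',T)
plan([(T[0]-25*d,down(-15,d)),(T[0]+15*d,down(-15,d)),(T[0]+41*d,down(-15,d))])
E
```

```text
[[455.273 145.616  86.42 ]
 [505.735 131.799  86.727]] [ 50.462 -13.817   0.307] 52.320393287098625
1/1 [0.02, -0.217, 0.569, -0.004, 0.0, -0.002] rows>= 1.2 -> [452. 134. 108.]
1/1 [-0.0, -0.0, 0.4, 0.0, 0.0, 0.0] rows>= 0.8 -> [457. 153.  73.]
1/1 [0.0, 0.0, 0.26, -0.0, 0.0, -0.0] rows>= 0.5 -> [461. 165.  51.]
```

Request:
apply_moves:
  steps: [0.02,-0.217,0.3,-0.004,0,-0.002,0.53,0.02,-0.217,0.569,-0.004,0,-0.002,0.53,0.02,-0.217,0.569,-0.004,0,-0.002,0.53,0.02,-0.217,0.769,-0.004,0,-0.002,0.53,0.02,-0.217,0.969,-0.004,0,-0.002,0.53,0.02,-0.217,0.969,-0.004,0,-0.002,0.53]

```text
time_s: 11.65
tool_pos: [457.9, 153.5, 74.2]
tool_rot: [-2.19, -1.686, -0.59]
contact_force: [-0.4, 0.2, 0.3]
width: 0.528
finger_force: 0.0
```

```bash
python3 - <<'E'
from h import *
w=snap('wrist','w10');st=state();T=np.load('T.npy');r=R.from_rotvec(st['tool_rot'])
print(st['tool_pos'],st['contact_force'],proj(w,T),[e for e in white(w,(60,60,400,300),190,150) if e[4]>.95])
print('cell1 in tool',r.inv().apply(T[0]-st['tool_pos']), r.inv().apply([-.1294,-.483,.866]))
o,dr=ray(w,[(10,10)])
d=np.array([0.1294,0.483,-0.866])
plan([(T[0]+41*d,down(-15,d))])
E
```

```text
[458.042 153.161  74.9  ] [0.125 0.029 0.105] [[255.273 236.178]
 [342.552 236.603]] [(343.2, 236.8, 22.1, 25.5, 0.99), (255.6, 236.5, 23.1, 25.1, 1.0), (343.4, 236.6, 29.8, 33.4, 0.99), (255.6, 236.4, 30.2, 33.8, 1.0), (415.1, 226.1, 19.5, 23.8, 1.0), (414.9, 225.8, 26.0, 32.0, 1.0), (191.8, 140.2, 19.1, 20.4, 1.0)]
cell1 in tool [ -1.159  -0.703 -13.981] [ 0.001  0.002 -1.   ]
1/1 [-0.012, -0.008, 0.27, 0.001, -0.0, 0.002] rows>= 0.5 -> [461. 165.  51.]
```

Request:
apply_moves:
  steps: [-0.01,-0.007,0.09,0,0,0,0.53,-0.01,-0.007,0.18,0,0,0,0.53,-0.01,-0.007,0.27,0,0,0,0.53,-0.01,-0.007,0.27,0,0,0,0.53,-0.01,-0.007,0.27,0,0,0,0.2,-0.01,-0.007,0.27,0,0,0,0.2,-0.01,-0.007,0.27,0,0,0,0.2,-0.01,-0.007,0.27,0,0,0,0.2]
  squeeze: 80

```text
time_s: 12.5
tool_pos: [460.5, 165.6, 50.7]
tool_rot: [-2.191, -1.687, -0.592]
contact_force: [-3.3, -2.0, 6.4]
width: 0.271
finger_force: 78.2
```

Request:
apply_moves:
  steps: [0,0,-0.08,0,0,0,0.2,0,0,-0.2,0,0,0,0.2,0,0,-0.4,0,0,0,0.2,0,0,-0.6,0,0,0,0.2,0,0,-0.8,0,0,0,0.2,0,0,-0.8,0,0,0,0.2]

```text
time_s: 13.1
tool_pos: [450.9, 125.6, 121.5]
tool_rot: [-2.194, -1.687, -0.594]
contact_force: [0.6, 0.3, -0.5]
width: 0.27
finger_force: 78.6
```

```bash
python3 - <<'E'
from h import *
w=snap('wrist','w11');s=snap('scene','s11');t=snap('top','t11')
st=state();p=np.array(st['tool_pos']);r=R.from_rotvec(st['tool_rot']);print(p,st['contact_force'],st['width'],st['finger_force'],st['qpos'])
print([e for e in white(w,(150,150,220,200),190,150) if e[4]>.9])
for k in (-41,-35,-30): print(k,proj(w,[p+r.apply([0,0,k])])[0],proj(s,[p+r.apply([0,0,k]),p+r.apply([0,0,k+65])]))
a=cv2.resize(s['image'][150:270,150:270],(400,400),interpolation=cv2.INTER_CUBIC)
b=cv2.resize(w['image'][150:330,160:340],(400,400),interpolation=cv2.INTER_CUBIC)
cv2.imwrite('pics/v11.png',np.hstack([a,b]))
E
```

```text
[449.813 127.082 119.423] [ 0.059 -0.323 -1.88 ] 0.2674145394080591 78.58335971832275 [ 0.615  0.292 -0.674  2.223 -0.58   0.61   0.185]
[(257.0, 257.1, 26.7, 30.0, 1.0), (257.2, 257.0, 34.5, 39.8, 1.0), (321.6, 204.6, 18.2, 19.3, 0.99), (321.6, 204.5, 23.2, 25.8, 1.0)]
-41 [253.303 254.272] [[232.6   211.183]
 [219.992 235.729]]
-35 [253.412 248.754] [[231.406 213.506]
 [218.863 237.928]]
-30 [253.496 244.461] [[230.417 215.433]
 [217.926 239.752]]
```

View pics/v11.png

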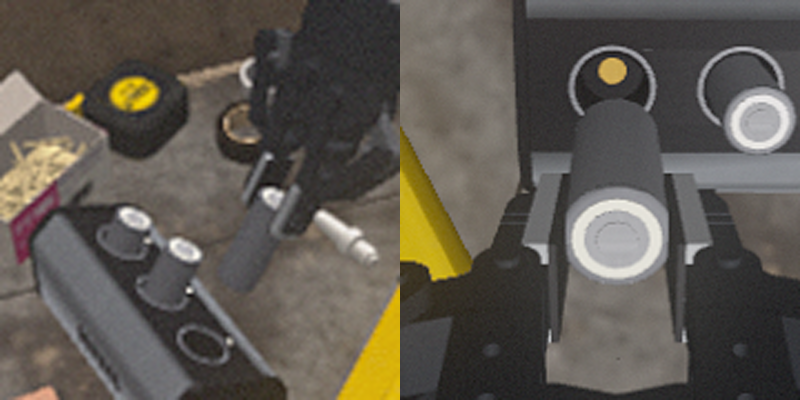

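Cell is firmly held between the pads, and the scene crop shows it clear of the pocket. The wrist crop shows the cell top at (616,233) and the emptied pocket. Moving to a side-view pose near the housing.

```bash
python3 - <<'E'
from h import *
plan([((425,-20,165),down(-15)),((398,-165,150),down(-15))])
E
```

```text
1/2 [-0.529, 0.07, -0.569, 0.001, -0.125, 0.001] rows>= 1.7 -> [437.  54. 142.]
2/2 [-0.658, 0.07, -0.412, 0.001, -0.125, 0.001] rows>= 1.7 -> [425. -20. 165.]
1/2 [-0.735, 0.057, 0.075, 0.0, 0.0, 0.0] rows>= 1.5 -> [412. -92. 158.]
2/2 [-0.735, 0.057, 0.075, 0.0, 0.0, -0.0] rows>= 1.5 -> [ 398. -165.  150.]
```

Request:
apply_moves:
  steps: [-0.18,0.02,-0.3,0,-0.03,0,0.2,-0.35,0.045,-0.5,0,-0.08,0,0.2,-0.529,0.07,-0.569,0.001,-0.125,0.001,0.2,-0.529,0.07,-0.569,0.001,-0.125,0.001,0.2]

```text
time_s: 13.65
tool_pos: [437.9, 54.0, 142.5]
tool_rot: [-2.352, -1.811, -0.311]
contact_force: [-0.1, 0.5, -0.9]
width: 0.269
finger_force: 78.8
```

Request:
apply_moves:
  steps: [-0.22,0.023,-0.14,0,-0.042,0,0.2,-0.44,0.046,-0.28,0,-0.084,0,0.2,-0.658,0.07,-0.412,0.001,-0.125,0.001,0.2,-0.658,0.07,-0.412,0.001,-0.125,0.001,0.2]

```text
time_s: 14.05
tool_pos: [425.0, -19.2, 164.8]
tool_rot: [-2.489, -1.912, -0.001]
contact_force: [0.3, 0.9, -1.6]
width: 0.269
finger_force: 78.8
```

Request:
apply_moves:
  steps: [-0.37,0.029,0.037,0,0,0,0.2,-0.735,0.057,0.075,0,0,0,0.2,-0.735,0.057,0.075,0,0,0,0.2]

```text
time_s: 14.35
tool_pos: [410.0, -94.3, 155.8]
tool_rot: [-2.492, -1.903, -0.003]
contact_force: [0.3, 0.4, -1.1]
width: 0.27
finger_force: 78.8
```

Request:
apply_moves:
  steps: [-0.37,0.029,0.037,0,0,0,0.2,-0.735,0.057,0.075,0,0,0,0.2,-0.735,0.057,0.075,0,0,0,0.2]

```text
time_s: 14.65
tool_pos: [396.8, -166.7, 148.4]
tool_rot: [-2.493, -1.903, -0.004]
contact_force: [0.8, 0.3, -1.2]
width: 0.272
finger_force: 78.8
```

```bash
python3 - <<'E'
from h import *
st=state();p=np.array(st['tool_pos']);r=R.from_rotvec(st['tool_rot']);print(p,r.as_matrix()[:,2],st['contact_force'],st['width'],st['qpos'])
ring('w12',(100,50,400,330))
w=load('w12')
print([e for e in white(w,(150,150,220,200),170,150) if e[4]>.9])
for k in (-44,-40): 
    q=p+r.apply([0,0,k]);print(proj(w,[q])); print(r.inv().apply(plane(w,[(257.1,257.1)],q[2])[0]-p))
E
```

```text
[ 396.763 -166.671  148.376] [-0.001  0.006 -1.   ] [ 0.786  0.326 -1.235] 0.27158919236331114 [ 0.657  0.157 -0.353  2.119  0.063  0.88   0.001]
centre [ 475.076 -188.374   27.368] res [ 0.175 -0.09  -0.187  0.102]
[[ 481.275 -215.21   -76.993]
 [ 454.05  -205.751 -140.428]
 [ 475.243 -189.228  -78.987]
 [ 501.529 -194.622  -13.289]
 [ 494.883 -169.341   43.857]]
[(257.2, 256.9, 34.6, 40.5, 1.0), (357.6, 217.3, 19.7, 22.0, 1.0), (327.2, 215.4, 19.7, 22.2, 0.99), (346.4, 193.2, 20.4, 22.4, 0.99), (361.8, 167.1, 16.9, 23.8, 0.94)]
[[255.751 259.229]]
[  1.195   0.675 -43.995]
[[255.792 255.263]]
[ -1.057   0.671 -40.007]
```

Cell 5 didn't actually move, leaving about 6.5° spare. Better plan: insert the held cell beside cell 5 with clearance. With its long side contact it can then push cell 5 towards 4, and I release there.

```bash
cat >> h.py <<'E'
CC=np.array([475.05,-188.4])
def cellpos(a,r,z,off=(0.4,-0.42)):
    a=np.radians(a); return (CC[0]+r*np.cos(a)-off[0],CC[1]+r*np.sin(a)-off[1],z)
E
python3 - <<'E'
from h import *
D=down(-15)
plan([(cellpos(152,26.7,120),D),(cellpos(152,26.7,44),D),(cellpos(160,26.9,44),D),(cellpos(169,27,44),D)])
E
```

```text
1/1 [0.036, 0.547, 0.285, -0.001, -0.003, -0.002] rows>= 1.2 -> [ 451. -175.  120.]
1/1 [-0.0, -0.0, 0.76, 0.0, -0.0, 0.0] rows>= 1.5 -> [ 451. -175.   44.]
1/1 [-0.037, -0.008, 0.0, -0.0, 0.0, 0.0] rows>= 0.1 -> [ 449. -179.   44.]
1/1 [-0.042, -0.001, -0.0, 0.0, -0.0, 0.0] rows>= 0.1 -> [ 448. -183.   44.]
```

Request:
apply_moves:
  steps: [0.036,0.547,0.15,-0.001,-0.003,-0.002,0.2,0.036,0.547,0.285,-0.001,-0.003,-0.002,0.2,0.036,0.547,0.285,-0.001,-0.003,-0.002,0.2,0.036,0.547,0.285,-0.001,-0.003,-0.002,0.2]

```text
time_s: 15.1
tool_pos: [451.2, -173.9, 120.9]
tool_rot: [2.487, 1.918, -0.004]
contact_force: [-0.4, 0.4, -0.4]
width: 0.271
finger_force: 79.0
```

Request:
apply_moves:
  steps: [0,0,0.15,0,0,0,0.2,0,0,0.25,0,0,0,0.2,0,0,0.35,0,0,0,0.2,0,0,0.4,0,0,0,0.2,0,0,0.4,0,0,0,0.2]

```text
time_s: 15.6
tool_pos: [451.3, -175.6, 81.1]
tool_rot: [2.486, 1.915, -0.006]
contact_force: [0.2, 0.6, -0.1]
width: 0.266
finger_force: 79.0
```

Request:
apply_moves:
  steps: [0,0,0.05,0,0,0,0.2,0,0,0.1,0,0,0,0.2,0,0,0.15,0,0,0,0.2,0,0,0.15,0,0,0,0.2]

```text
time_s: 16.0
tool_pos: [451.3, -175.8, 65.9]
tool_rot: [2.486, 1.915, -0.007]
contact_force: [-0.5, -0.4, -0.8]
width: 0.267
finger_force: 79.0
```

Request:
apply_moves:
  steps: [0,0,0.06,0,0,0,0.2,0,0,0.12,0,0,0,0.2,0,0,0.18,0,0,0,0.2,0,0,0.215,0,0,0,0.2,0,0,0.215,0,0,0,0.2]

```text
time_s: 16.5
tool_pos: [452.8, -176.2, 45.7]
tool_rot: [2.484, 1.913, -0.004]
contact_force: [-2.9, 1.9, 17.8]
width: 0.268
finger_force: 90.4
```

Request:
apply_moves:
  steps: [-0.012,-0.003,0,0,0,0,0.2,-0.024,-0.006,0,0,0,0,0.2,-0.037,-0.008,0,0,0,0,0.2,-0.051,-0.009,0,0,0,0,0.2,-0.065,-0.01,0,0,0,0,0.2,-0.079,-0.01,0,0,0,0,0.2,-0.079,-0.01,0,0,0,0,0.2]

```text
time_s: 17.2
tool_pos: [449.7, -183.2, 45.7]
tool_rot: [2.484, 1.914, -0.004]
contact_force: [-0.7, 3.5, 14.7]
width: 0.267
finger_force: 88.3
```

```bash
python3 - <<'E'
from h import *
st=state();p=np.array(st['tool_pos']);r=R.from_rotvec(st['tool_rot']);print(p,r.as_matrix()[:,2],st['contact_force'],st['width'])
w=snap('wrist','w13');s=snap('scene','s13')
for e in white(w,(150,100,330,250),170,200): print(e,plane(w,[e[:2]],72.5)[0],plane(w,[e[:2]],p[2]+41.3)[0])
E
```

```text
[ 449.68  -183.197   45.716] [ 0.002 -0.006 -1.   ] [-0.692  3.528 14.675] 0.26716849823176675
(270.5, 282.9, 22.2, 25.0, 0.8) [ 451.351 -210.007   72.5  ] [ 453.11  -200.091   87.016]
(161.6, 252.2, 21.0, 25.6, 0.56) [ 396.526 -174.792   72.5  ] [ 403.859 -168.456   87.016]
(257.0, 256.9, 35.1, 40.7, 1.0) [ 448.1   -191.327   72.5  ] [ 450.19  -183.31    87.016]
(310.8, 243.5, 19.8, 33.1, 0.66) [ 479.318 -190.953   72.5  ] [ 478.235 -182.974   87.016]
(351.2, 242.3, 34.4, 42.8, 0.92) [ 501.477 -196.193   72.5  ] [ 498.141 -187.681   87.016]
(331.2, 201.0, 35.3, 38.7, 1.0) [ 494.925 -169.157   72.5  ] [ 492.255 -163.393   87.016]
(246.3, 85.4, 129.8, 148.4, 0.05) [ 466.532 -101.594   72.5  ] [ 466.748 -102.698   87.016]
(420.7, 172.4, 12.9, 171.2, 0.81) [ 543.898 -165.797   72.5  ] [ 536.25  -160.374   87.016]
(299.8, 253.8, 160.6, 235.3, 0.18) [ 471.998 -195.676   72.5  ] [ 471.658 -187.216   87.016]
```

The inner finger is resting on a cell top (15 N). Raising 2 mm, releasing, then going straight up.

Request:
apply_moves:
  steps: [0,0,-0.02,0,0,0,0.2,0,0,-0.025,0,0,0,0.2,0,0,-0.025,0,0,0,0.42,0,0,-0.025,0,0,0,0.42,0,0,-0.025,0,0,0,0.42,0,0,-0.3,0,0,0,0.45,0,0,-0.7,0,0,0,0.45,0,0,-0.7,0,0,0,0.45]

```text
time_s: 18.1
tool_pos: [450.8, -183.7, 119.1]
tool_rot: [2.482, 1.911, -0.002]
contact_force: [-0.1, 0.2, -1.4]
width: 0.452
finger_force: 0.0
```

```bash
python3 - <<'E'
from h import *
st=state();p=np.array(st['tool_pos']);print(p,st['contact_force'],st['width'])
w=snap('wrist','w14')
for e in white(w,(150,60,330,230),170,200): print(e,plane(w,[e[:2]],72.5)[0])
d=np.array([0.1294,0.483,-0.866]);T=np.load('T.npy')
plan([((446,-105,165),down(-15)),((468,60,180),down(-15,d)),(T[1]-25*d,down(-15,d))])
E
```

```text
[ 450.823 -183.719  119.08 ] [-0.139  0.235 -1.423] 0.4517259157288083
(302.9, 225.4, 20.1, 25.4, 0.76) [ 483.049 -214.036   72.5  ]
(268.1, 224.9, 22.3, 24.9, 1.0) [ 455.281 -206.102   72.5  ]
(287.9, 201.1, 23.9, 26.0, 0.99) [ 475.786 -190.087   72.5  ]
(253.3, 198.3, 23.7, 25.5, 1.0) [ 449.469 -180.605   72.5  ]
(305.7, 170.6, 25.1, 26.8, 1.0) [ 494.93  -169.179   72.5  ]
(280.5, 188.2, 95.1, 102.6, 0.04) [ 472.534 -178.026   72.5  ]
(377.6, 157.1, 10.5, 127.2, 0.82) [ 551.651 -173.015   72.5  ]
(282.2, 183.8, 106.8, 114.0, 0.38) [ 474.678 -174.849   72.5  ]
1/1 [0.747, -0.236, -0.485, 0.002, 0.003, 0.001] rows>= 1.8 -> [ 446. -105.  165.]
1/2 [0.825, -0.107, -0.075, 0.0, 0.125, -0.0] rows>= 1.7 -> [457. -22. 172.]
2/2 [0.817, -0.107, 0.141, 0.0, 0.125, -0.0] rows>= 1.7 -> [468.  60. 180.]
1/1 [0.219, 0.179, 0.953, -0.0, 0.0, -0.0] rows>= 2.0 -> [502. 120. 108.]
```

Cell a is seated at (449.5,−180.6), 163°. Space for b is centred at ≈103° with about 1.5 mm of slack per side. Going for the second cell.

Request:
apply_moves:
  steps: [0.2,-0.08,-0.3,0,0,0,0.5,0.5,-0.16,-0.45,0,0,0,0.53,0.747,-0.236,-0.485,0.002,0.003,0.001,0.53,0.747,-0.236,-0.485,0.002,0.003,0.001,0.53]

```text
time_s: 18.55
tool_pos: [445.0, -101.8, 163.3]
tool_rot: [-2.486, -1.917, 0.001]
contact_force: [0.1, -1.7, -0.1]
width: 0.533
finger_force: 0.0
```

Request:
apply_moves:
  steps: [0.41,-0.053,-0.037,0,0.062,0,0.53,0.825,-0.107,-0.075,0,0.125,0,0.53,0.825,-0.107,-0.075,0,0.125,0,0.53]

```text
time_s: 18.85
tool_pos: [455.5, -20.9, 170.1]
tool_rot: [-2.348, -1.801, -0.311]
contact_force: [-0.3, -2.2, 0.3]
width: 0.527
finger_force: 0.0
```

Request:
apply_moves:
  steps: [0.41,-0.053,0.07,0,0.062,0,0.53,0.817,-0.107,0.141,0,0.125,0,0.53,0.817,-0.107,0.141,0,0.125,0,0.53]

```text
time_s: 19.15
tool_pos: [465.8, 61.2, 177.1]
tool_rot: [-2.188, -1.677, -0.585]
contact_force: [-0.7, -0.8, -0.5]
width: 0.528
finger_force: 0.0
```

Request:
apply_moves:
  steps: [0.11,0.09,0.45,0,0,0,0.53,0.219,0.179,0.953,0,0,0,0.53,0.219,0.179,0.953,0,0,0,0.53,0.219,0.179,0.953,0,0,0,0.53]

```text
time_s: 19.55
tool_pos: [500.5, 120.0, 105.4]
tool_rot: [-2.189, -1.683, -0.58]
contact_force: [-0.1, -0.3, -0.6]
width: 0.531
finger_force: 0.0
```

```bash
python3 - <<'E'
from h import *
w=snap('wrist','w15');st=state();T=np.load('T.npy');d=np.array([0.1294,0.483,-0.866])
print(st['tool_pos'],st['contact_force'],R.from_rotvec(st['tool_rot']).as_matrix()[:,2],proj(w,[T[1]]),[e for e in white(w,(200,120,250,180),190,250) if e[4]>.95])
plan([(T[1]+15*d,down(-15,d)),(T[1]+41*d,down(-15,d))])
E
```

```text
[501.017 119.277 106.401] [ 0.075 -0.934  0.539] [ 0.125  0.483 -0.867] [[259.199 210.265]] [(259.1, 210.3, 25.8, 28.4, 1.0), (326.8, 203.0, 24.0, 27.3, 1.0)]
1/1 [0.017, 0.015, 0.387, -0.002, 0.001, -0.0] rows>= 0.8 -> [508. 139.  74.]
1/1 [-0.0, 0.0, 0.26, -0.0, -0.0, -0.0] rows>= 0.5 -> [511. 152.  51.]
```

Request:
apply_moves:
  steps: [0.017,0.015,0.2,-0.002,0,0,0.53,0.017,0.015,0.387,-0.002,0,0,0.53,0.017,0.015,0.5,-0.002,0,0,0.53,0.017,0.015,0.6,-0.002,0,0,0.53,0.017,0.015,0.647,-0.002,0,0,0.53,0.017,0.015,0.647,-0.002,0,0,0.53,0.017,0.015,0.647,-0.002,0,0,0.53,0.017,0.015,0.647,-0.002,0,0,0.2,0.017,0.015,0.647,-0.002,0,0,0.2,0.017,0.015,0.647,-0.002,0,0,0.2,0.017,0.015,0.647,-0.002,0,0,0.2]

```text
time_s: 20.7
tool_pos: [511.5, 152.2, 52.2]
tool_rot: [-2.194, -1.681, -0.59]
contact_force: [-2.5, -5.5, 10.9]
width: 0.268
finger_force: 77.9
```

```bash
python3 - <<'E'
from h import *
st=state();T=np.load('T.npy');r=R.from_rotvec(st['tool_rot']);print(st['contact_force'],'cell in tool',r.inv().apply(T[1]-st['tool_pos']))
E
```

```text
[-2.544 -5.532 10.91 ] cell in tool [ -1.088  -0.204 -40.559]
```

Request:
apply_moves:
  steps: [0,0,-0.08,0,0,0,0.2,0,0,-0.2,0,0,0,0.2,0,0,-0.4,0,0,0,0.2,0,0,-0.6,0,0,0,0.2,0,0,-0.8,0,0,0,0.2,0,0,-0.8,0,0,0,0.2]

```text
time_s: 21.3
tool_pos: [501.7, 112.3, 123.1]
tool_rot: [-2.196, -1.682, -0.592]
contact_force: [-0.8, 0.5, -1.6]
width: 0.269
finger_force: 78.6
```

```bash
python3 - <<'E'
from h import *
w=snap('wrist','w16')
st=state();p=np.array(st['tool_pos']);r=R.from_rotvec(st['tool_rot']);print(p,st['contact_force'],st['width'],st['finger_force'],st['qpos'])
print([e for e in white(w,(150,150,250,200),190,150) if e[4]>.9])
plan([((450,-20,165),down(-15)),((400,-140,150),down(-15))])
E
```

```text
[501.307 112.997 121.975] [-0.029 -0.171 -0.401] 0.269636965737594 78.5705816745758 [ 0.548  0.361 -0.59   2.106 -0.519  0.652  0.144]
[(257.3, 257.9, 34.4, 39.9, 1.0), (316.6, 198.5, 16.9, 17.5, 1.0), (316.8, 198.6, 22.2, 24.8, 1.0)]
1/2 [-0.506, -0.073, -0.541, 0.001, -0.125, -0.0] rows>= 1.7 -> [476.  46. 143.]
2/2 [-0.629, -0.075, -0.391, 0.001, -0.125, -0.0] rows>= 1.7 -> [450. -20. 165.]
1/2 [-0.644, -0.086, 0.075, 0.0, 0.0, 0.0] rows>= 1.3 -> [425. -80. 158.]
2/2 [-0.644, -0.086, 0.075, 0.0, 0.0, 0.0] rows>= 1.3 -> [ 400. -140.  150.]
```

Request:
apply_moves:
  steps: [-0.18,-0.02,-0.3,0,-0.03,0,0.2,-0.35,-0.05,-0.48,0,-0.08,0,0.2,-0.506,-0.073,-0.541,0.001,-0.125,0,0.2,-0.506,-0.073,-0.541,0.001,-0.125,0,0.2]

```text
time_s: 21.75
tool_pos: [475.3, 48.2, 142.7]
tool_rot: [-2.352, -1.809, -0.308]
contact_force: [0.1, 0.8, -1.4]
width: 0.269
finger_force: 78.6
```

Request:
apply_moves:
  steps: [-0.21,-0.025,-0.13,0,-0.042,0,0.2,-0.42,-0.05,-0.26,0,-0.084,0,0.2,-0.629,-0.075,-0.391,0.001,-0.125,0,0.2,-0.629,-0.075,-0.391,0.001,-0.125,0,0.2]

```text
time_s: 22.15
tool_pos: [449.4, -18.4, 163.6]
tool_rot: [-2.487, -1.912, 0.002]
contact_force: [0.9, 0.7, -1.0]
width: 0.268
finger_force: 78.6
```

Request:
apply_moves:
  steps: [-0.32,-0.043,0.037,0,0,0,0.2,-0.644,-0.086,0.075,0,0,0,0.2,-0.644,-0.086,0.075,0,0,0,0.2]

```text
time_s: 22.45
tool_pos: [423.0, -80.7, 154.6]
tool_rot: [-2.49, -1.903, -0.0]
contact_force: [-0.2, 0.9, -1.8]
width: 0.27
finger_force: 78.6
```

Request:
apply_moves:
  steps: [-0.37,-0.043,0.037,0,0,0,0.2,-0.78,-0.086,0.075,0,0,0,0.2,-0.78,-0.086,0.075,0,0,0,0.2,-0.78,-0.086,0.075,0,0,0,0.2]

```text
time_s: 22.85
tool_pos: [396.1, -151.5, 147.8]
tool_rot: [-2.489, -1.907, -0.002]
contact_force: [-0.0, 0.5, -0.6]
width: 0.269
finger_force: 78.6
```

```bash
python3 - <<'E'
from h import *
st=state();p=np.array(st['tool_pos']);r=R.from_rotvec(st['tool_rot']);print(p,r.as_matrix()[:,2],st['contact_force'],st['width'])
ring('w17',(100,50,400,330))
w=load('w17')
e=[e for e in white(w,(220,220,80,80),170,150) if e[4]>.9];print(e)
for k in (-41.3,-40.5): print(r.inv().apply(plane(w,[e[-1][:2]],(p+r.apply([0,0,k]))[2])[0]-p))
E
```

```text
[ 396.138 -151.486  147.826] [-0.003  0.005 -1.   ] [-0.014  0.532 -0.609] 0.26895993548810493
centre [ 475.414 -188.55    27.159] res [ 0.541 -0.32  -0.527  0.051  0.255]
[[ 482.514 -215.324  -75.147]
 [ 455.161 -206.16  -138.994]
 [ 475.595 -189.915  -82.428]
 [ 501.361 -194.55   -13.019]
 [ 449.412 -180.532  162.862]
 [ 494.972 -169.341   44.483]]
[(257.3, 257.9, 34.4, 40.0, 1.0)]
[ -0.796   0.794 -41.307]
[ -1.25    0.794 -40.509]
```

```bash
python3 - <<'E'
from h import *
plan([((468.6,-161.4,145),down(-15)),((468.6,-161.4,101),down(-15))])
E
```

```text
1/1 [0.086, 0.724, 0.028, -0.002, -0.002, 0.0] rows>= 1.5 -> [ 469. -161.  145.]
1/1 [-0.0, 0.0, 0.44, -0.0, -0.0, -0.0] rows>= 0.9 -> [ 469. -161.  101.]
```

Request:
apply_moves:
  steps: [0.043,0.36,0.028,-0.002,-0.002,0,0.2,0.086,0.724,0.028,-0.002,-0.002,0,0.2,0.086,0.724,0.028,-0.002,-0.002,0,0.2,0.086,0.724,0.25,-0.002,-0.002,0,0.2,0.086,0.724,0.468,-0.002,-0.002,0,0.2,0.086,0.724,0.468,-0.002,-0.002,0,0.2,0.086,0.724,0.468,-0.002,-0.002,0,0.2]

```text
time_s: 23.6
tool_pos: [468.4, -161.5, 101.9]
tool_rot: [2.49, 1.913, -0.002]
contact_force: [0.2, -0.0, 0.7]
width: 0.266
finger_force: 78.9
```

```bash
python3 - <<'E'
from h import *
st=state();p=np.array(st['tool_pos']);r=R.from_rotvec(st['tool_rot']);print(p,r.as_matrix()[:,2],st['contact_force'])
plan([((468.6,-161.4,p[2]-12),down(-15))])
E
```

```text
[ 468.383 -161.451  101.913] [-0.    -0.002 -1.   ] [ 0.174 -0.021  0.653]
1/1 [0.001, 0.002, 0.12, 0.0, 0.001, 0.001] rows>= 0.2 -> [ 469. -161.   90.]
```

Request:
apply_moves:
  steps: [0,0,0.03,0,0,0,0.2,0,0,0.06,0,0,0,0.2,0,0,0.09,0,0,0,0.2,0,0,0.12,0,0,0,0.2,0,0,0.12,0,0,0,0.2]

```text
time_s: 24.1
tool_pos: [468.0, -162.5, 89.4]
tool_rot: [2.49, 1.911, -0.004]
contact_force: [0.4, -1.2, -0.6]
width: 0.264
finger_force: 78.9
```

Request:
apply_moves:
  steps: [0,0,0.03,0,0,0,0.2,0,0,0.06,0,0,0,0.2,0,0,0.09,0,0,0,0.2,0,0,0.09,0,0,0,0.2]

```text
time_s: 24.5
tool_pos: [467.9, -162.5, 80.3]
tool_rot: [2.491, 1.911, -0.004]
contact_force: [-0.2, -0.2, -1.5]
width: 0.265
finger_force: 78.9
```

Request:
apply_moves:
  steps: [0,0,0.03,0,0,0,0.2,0,0,0.06,0,0,0,0.2,0,0,0.09,0,0,0,0.2,0,0,0.09,0,0,0,0.2]

```text
time_s: 24.9
tool_pos: [468.1, -162.8, 71.4]
tool_rot: [2.49, 1.911, -0.004]
contact_force: [-0.6, -1.3, -1.3]
width: 0.27
finger_force: 78.8
```

Request:
apply_moves:
  steps: [0,0,0.04,0,0,0,0.2,0,0,0.08,0,0,0,0.2,0,0,0.12,0,0,0,0.2,0,0,0.12,0,0,0,0.2]

```text
time_s: 25.3
tool_pos: [467.9, -162.6, 59.1]
tool_rot: [2.491, 1.911, -0.004]
contact_force: [-0.8, -2.6, -1.2]
width: 0.265
finger_force: 78.8
```

Going in freely. Down to TCP ≈ 48, just above the neighbours' tops, then release.

Request:
apply_moves:
  steps: [0,0,0.04,0,0,0,0.2,0,0,0.08,0,0,0,0.2,0,0,0.11,0,0,0,0.2,0,0,0.11,0,0,0,0.2]

```text
time_s: 25.7
tool_pos: [468.0, -162.6, 48.3]
tool_rot: [2.49, 1.911, -0.004]
contact_force: [0.7, -1.5, -1.7]
width: 0.268
finger_force: 78.8
```

Request:
apply_moves:
  steps: [0,0,0,0,0,0,0.42,0,0,0,0,0,0,0.42,0,0,0,0,0,0,0.42,0,0,-0.2,0,0,0,0.45,0,0,-0.6,0,0,0,0.45,0,0,-0.8,0,0,0,0.45,0,0,-0.8,0,0,0,0.45]

```text
time_s: 26.4
tool_pos: [469.7, -162.8, 131.5]
tool_rot: [2.487, 1.909, 0.0]
contact_force: [-0.1, -0.4, -0.3]
width: 0.451
finger_force: 0.0
```

```bash
python3 - <<'E'
from h import *
st=state();p=np.array(st['tool_pos']);print(p,st['contact_force'],st['width'])
ring('w18',(100,50,400,330))
w=load('w18');print([e for e in white(w,(100,50,400,330),170,250)])
plan([((410,-165,170),down(-15))])
E
```

```text
[ 469.676 -162.758  131.522] [-0.072 -0.353 -0.291] 0.45139344623341987
centre [ 475.65  -188.63    27.059] res [-0.18   0.365 -0.359  0.174]
[[ 455.272 -206.157 -139.302]
 [ 475.775 -190.026  -84.89 ]
 [ 449.436 -180.574  162.916]
 [ 469.029 -162.765  104.359]
 [ 494.909 -169.376   44.993]]
[(283.3, 247.1, 19.2, 21.5, 0.95), (253.1, 245.5, 20.4, 22.9, 0.99), (270.9, 223.9, 21.4, 23.9, 0.99), (238.9, 221.5, 21.2, 23.7, 0.99), (255.3, 197.1, 22.4, 24.4, 1.0), (286.8, 196.7, 22.6, 24.6, 1.0), (274.5, 275.7, 136.6, 227.6, 0.02), (358.7, 177.5, 9.8, 115.4, 0.82), (267.5, 203.2, 98.7, 106.7, 0.4), (395.6, 59.9, 17.4, 18.9, 0.99), (395.3, 60.9, 23.8, 25.9, 0.98), (395.4, 60.4, 38.1, 42.0, 0.21)]
1/1 [-0.177, -0.561, -0.402, 0.002, 0.002, 0.0] rows>= 1.4 -> [ 410. -165.  170.]
```

Request:
apply_moves:
  steps: [-0.1,-0.3,-0.2,0,0,0,0.45,-0.177,-0.561,-0.402,0,0,0,0.45,-0.177,-0.9,-0.402,0,0,0,0.45,-0.177,-0.9,-0.402,0,0,0,0.45,-0.177,-0.9,-0.402,0,0,0,0.45]

```text
time_s: 26.95
tool_pos: [376.2, -156.0, 168.6]
tool_rot: [2.49, 1.911, -0.004]
contact_force: [1.3, -0.8, 0.5]
width: 0.448
finger_force: 0.0
```

```bash
python3 - <<'E'
from h import *
st=state();print(st['tool_pos'],st['contact_force'])
ring('w19',(100,50,400,330))
A=load('w18');B=load('w19');t=snap('top','t19');s=snap('scene','s19')
def cen(w): return np.array([e[:2] for e in white(w,(100,50,400,330),170,250) if e[4]>.94 and e[2]/e[3]>.8])
a,b=cen(A),cen(B); pa,pb=plane(A,a,72.5),plane(B,b,72.5)
for i,p in enumerate(pa):
    j=np.argmin(np.hypot(*(pb-p)[:,:2].T))
    if np.hypot(*(pb[j]-p)[:2])<5 : print(tri(A,a[i],B,b[j]))
tt=cen(t); print('top short', [x for x in white(t,(158,132,80,100),190,40)])
E
```

```text
[ 376.244 -156.039  168.598] [ 1.269 -0.811  0.477]
centre [ 475.477 -188.693   27.076] res [ 0.358 -0.305 -0.409  0.276 -0.3    0.379]
[[ 482.318 -215.261  -75.56 ]
 [ 455.128 -206.089 -139.474]
 [ 475.756 -190.19   -79.458]
 [ 501.496 -194.534  -12.652]
 [ 449.333 -180.657  162.915]
 [ 468.807 -162.761  104.426]
 [ 494.858 -169.246   45.099]]
(array([ 481.146, -213.31 ,   75.867]), np.float64(0.5625491701210056))
(array([ 455.217, -206.295,   72.138]), np.float64(0.07691324248394042))
(array([ 475.774, -190.154,   72.39 ]), np.float64(0.14904574903276263))
(array([ 449.387, -180.725,   72.207]), np.float64(0.07030979437083282))
(array([ 468.976, -162.947,   71.886]), np.float64(0.014633010899667646))
(array([ 494.907, -169.344,   72.398]), np.float64(0.12606851454985327))
top short [(204.2, 158.4, 8.9, 12.1, 0.89), (213.9, 165.6, 3.6, 69.7, 0.66)]
```

All seven tops are at 72 ± 0.4 mm in two-view triangulation. The one outlier was partly hidden behind a finger and reads normally in the other view. The short cell is unmoved and the arm is clear, so I'm handing in.

```bash
python3 -c "
from rig import *
print(finish_job())"
```

```text
the job is handed in; nothing more can be done
None
```

I packed both long cells into the housing and handed the job in at about 27 s. The last images show all seven cells seated inside the ring and the short cell still in its charger pocket, but no pass/fail verdict came back.

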